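Hang a GC column on the stand and tug-test it

TASK

Take the chromatography column with the blue grip out of the rack and hang it on the hook of the retort stand, both hoops of its cage fully down in the hook's saddle. Before letting go, tug it down gently, with a steady pull of about 10 N for about a second, to make sure that the hook holds it; then let go and leave it hanging straight and still. The cage is light wire, so never load the hook with much more than that, and leave the other two columns standing in the rack.

Things in the scene. Friction and masses are not known exactly. Their poses are not given: they have to be found in the camera images.
- column_blue: The column to hang (blue grip): steel tube wound on a cage of two upright wire hoops, 140 mm outer diameter, 4 mm wire, centre lines at x = -14 and +14 mm. Origin: lowest point, midway between the hoops; x is the hoops' axis, z up. The hoops' inner top is 136 mm above the origin. Mass 0.15 to 0.26 kg. In any of the rack's slots.
- blue_grip (a point): Middle of the blue plastic grip, 172 mm above the column's origin, axes as the column's. The grip is 44 mm along x, 14 mm along y (take it across these, from above) and 16 mm high, on two flat legs 12 mm wide; 24 mm of height is free between its underside and the top of the hoops.
- column_green: A like column with a green grip, in another slot of the rack; to be left there.
- column_yellow: A like column with a yellow grip, in another slot of the rack; to be left there.
- rack: Fixed wire rack, white foot 200 x 124 mm; origin: its centre on the bench. Three slots 60 mm apart along its x axis (x = -60, 0, 60 mm). A column stands in a slot with its origin 20 mm above the bench and its axes along the rack's, between wire fences that reach 86 mm above the bench, 3 to 4 mm from the cage on either side.
- stand: Fixed retort stand: foot 215 x 130 x 12 mm (x = -180 to 35), rod 12 mm thick, 280 mm high. Origin: rod's axis, on the bench. A boss head (30 x 26 x 32 mm) carries the hook, a stiff 6 mm round wire in the plane y = 0, running level towards -x. The clamped height varies and is not measured: centre of the level wire 190 to 216 mm above the bench. See it or find it by feel.
- under_saddle (a point): Point on the bench right below the middle of the hook's saddle (stand's x = -110 mm, y = 0; axes as the stand's). There the wire lies 8 mm lower than its level part: flat for 18 mm to either side, then 60 degree flanks, 8 mm up on the rod's side, 22 mm up to the nose's tip (31 mm out to -x). The hook must not be loaded over 18 N.
- blue_hoop_top (a point): Wire centre height at the top of the blue column's hoops, midway between them, 138 mm above its origin. Hung and seated it is right above the middle of the saddle (free play 1 mm along the hook), 5 mm above the centre of the saddle's wire, with the column's x axis along the stand's.
Not all that is in view belongs to the job. What is shaped like the column_blue but pink or turquoise is not meant.

How it is judged:
On the way, in this order (a step that is already met when the one before it is completed fails the run):
1. the blue column is held clear above the rack (height (world z) of column_blue above 0.06 m and contact force between the fingers and column_blue above 1 N and contact force between column_blue and stand below 0.2 N and contact force between column_blue and rack below 0.2 N), for 0.1 s.
2. the tug: seated in the saddle and still held, the column loads the hook with more than 8 N (its own weight is 1.5 to 2.6 N) for 0.5 s (x of blue_hoop_top in the frame of stand between -0.1125 and -0.1075 m and y of blue_hoop_top in the frame of stand between -0.008 and 0.008 m and angle between column_blue's own z axis and vertical below 0.12 rad and angle between the x axis of column_blue and the x axis of stand, either way round below 0.12 rad and contact force between the fingers and column_blue above 1 N and contact force between column_blue and stand above 8 N), for 0.5 s.
At the end, for the whole second after the job is handed in: The blue column hangs in the saddle (hoop tops within 2.5 mm of its middle along the hook, 8 mm across; upright and in line with the stand within 0.12 rad), carried by the hook, released and still (under 0.03 m/s, 0.3 rad/s); the other two columns within 12 mm of their places (x of blue_hoop_top in the frame of stand between -0.1125 and -0.1075 m and y of blue_hoop_top in the frame of stand between -0.008 and 0.008 m and angle between column_blue's own z axis and vertical below 0.12 rad and angle between the x axis of column_blue and the x axis of stand, either way round below 0.12 rad and contact force between column_blue and stand above 0.8 N and contact force between the fingers and column_blue below 0.05 N and linear speed of column_blue below 0.03 m/s and angular speed of column_blue below 0.3 rad/s and distance of each of column_green, column_yellow from where it was at the start of the episode below 0.012 m); the robot touches nothing.
It fails at once if the column loads the hook or stand with more than 18 N (contact force between column_blue and stand above 18 N).
It fails at once if another column is shifted by more than 12 mm (distance of any of column_green, column_yellow from where it was at the start of the episode above 0.012 m).
It also fails if it takes over 64 s, if anything falls off the work surface, if the arm or the gripper's body presses on something with over 40 N, if the wrist force passes 120 N, or if a joint passes its speed limit or range.

ROBOT

A 6-joint arm with a two-finger parallel gripper is mounted at the origin on the work surface. World frame = base frame: x ahead of the robot, y to its left, z up, the work surface at z = 0. Lengths are in m, angles in rad, forces in N, time in s.
With the tool pointing down it reaches from about 0.35 to 0.925 m from the base axis. Payload 6.4 kg.
Tool frame: the origin (TCP) lies at the very end of the fingers, on their centre line; the grasp point (between the pads) lies 19 mm behind it; y points along the fingers, z is the direction in which the jaws open and shut, and the axes are right-handed (so a half turn about y gives the same grasp; the last joint's range is limited). The gripper opens to 85 mm and grips with 20 to 120 N. Pads are 22 mm wide; open, the fingers measure 114 mm over their backs; the gripper's body (76 mm by 85 mm) begins 54 mm behind the grasp point. The pads swing forward as they close: fully open they stand 13 mm farther back than shut.
Start: joints at [0.977, 0.245, 1.558, -0, 1.339, -0.174], TCP at [0.265, 0.594, 0.231] pointing down, gripper open.
Joint ranges: [-3.13, 3.13], [-1.02, 2.26], [0.13, 2.54], [-0.95, 4.09], [0.21, 2.88], [-2.74, 2.74]. Speed limits (rad/s): [2.57, 2.57, 3.14, 3.14, 3.14, 3.14].

INTERFACE

Orientations are given as a unit quaternion [x, y, z, w].
In Python, from cell import status, imaging, job gives the robot as it stands.
- The arm moves only by the shell command python3 -m crank 'ROWS' [OPENING]. ROWS is JSON, a list of rows, each an object of numbers: "dx", "dy", "dz": the shift along the tool's x, y, z scaled (see below); "turn": the turn about the tool's y scaled (see below). A call has 1 to 10 rows; each row is the pose to reach, as a shift and turn from the pose measured when the call began, along the tool's axes at that moment; what a row does not reach only later rows make up. The controller multiplies each number of a shift by 100 cm and each number of a turn by pi/4 rad. A row lasts 1/10 s, in which the tool goes at most 50 mm and 8.59 degrees, less where a joint would pass 70% of its speed; a pose out of reach is approached as far as the arm can. A call with a number of a shift or a turn outside -1 to 1 is refused whole. A call with a gripper value outside its range is refused whole. OPENING is the closure, from -1 (fully open) to 1 (shut), so that 0 is half open, set as the call begins (- or left out, the last holds). The fingers move at their own pace and stop on an object; the grip force is fixed at half the most. Time passes only in rows, so rows that repeat a pose let the fingers close. It gives the time, the measured TCP pose, the force and the opening at its end, in the units of the state.
- status.read_state(): the state, without advancing time (a new reading comes with each control period).
- imaging.read_camera(name): name is "scene" or "top" or "wrist"; returns the picture (480x640x3 uint8, red, green, blue); there is no depth.
- imaging.camera_params(name): a dict with "camera_matrix" (3x3 intrinsics, pixels), "k1" (the pictures are not rectified: a ray, as slopes to the right and down, at radius r is drawn at 1 + k1 r^2 times it, then the intrinsics apply), "xyz" and "attitude" of the camera in the world. Camera axes: x right, y up, looking along -z (the intrinsics and any distortion apply to the point x, -y, -z); pixel columns grow to the right and rows downward; lengths in m; the calibration is good to about 2 mm. A picture is of the moment at which its call begins: read the wrist's pose just before it. camera_params takes no time and is no camera call; for the wrist camera it gives the pose at the moment of the call.
- job.hand_in(): hands the job in, once; it reports no verdict.
The state is a dict: "clock": time; "joints": joint angles; "qd": joint speeds; "joint_efforts": joint torques, N m; "eef_pos": TCP position; "tool_rot": TCP orientation; "ft_force": force on the tool from outside, world axes, zero at the start; "wrist_torque": the same for the moment, N m; "width": opening from 0.0 (shut) to 1.0 (fully open).
Only numpy, scipy, OpenCV 4.12 (cv2) and the standard library are available. Lean on these libraries where they do the work, as an engineer would, in place of code of your own. Each camera call takes 0.05 s, during which the arm holds its last target.

## Working session

There is one attempt and no reset: what is moved stays moved. The work goes in short steps, Python scripts to look and compute and a shell command to move; the robot and the scene stay as the last step left them, time stands still between calls to the robot, and variables do not carry over. Pictures are saved under pics/ and viewed, and the job is handed in when it is done.

```bash
ls; mkdir -p pics; python3 - <<'E'
from cell import status, imaging
import cv2
print(status.read_state())
for n in ("scene","top","wrist"):
    p=imaging.camera_params(n); print(n,p)
    cv2.imwrite(f"pics/{n}0.png",cv2.cvtColor(imaging.read_camera(n),cv2.COLOR_RGB2BGR))
E
```

```text
pics
{'clock': 0.0, 'joints': array([ 9.76927324e-01,  2.45828584e-01,  1.55903689e+00, -1.22378644e-05,
        1.33871609e+00, -1.74106124e-01]), 'qd': array([ 0.00032893,  0.00161071,  0.00130664,  0.00279523,  0.00085417,
       -0.00034185]), 'joint_efforts': array([ 1.71475578e-03, -4.29517007e+01, -3.26122713e+01, -1.22693641e-04,
        5.41604182e-03, -1.39559984e-05]), 'eef_pos': array([0.26457924, 0.59308829, 0.23015876]), 'tool_rot': array([ 0.69224319, -0.14757989,  0.14706084, -0.69093607]), 'ft_force': array([ 0.34972044, -0.12539719,  0.40893776]), 'wrist_torque': array([ 1.07004701e-05,  2.58690967e-03, -3.78032467e-02]), 'width': 0.9998900992107382}
scene {'camera_matrix': array([[520.18774799,   0.        , 316.14377233],
       [  0.        , 520.18774799, 241.55804744],
       [  0.        ,   0.        ,   1.        ]]), 'k1': 0.026570278206023583, 'xyz': array([ 1.04484812, -0.00996615,  1.07402703]), 'attitude': array([0.19155757, 0.20573229, 0.7147222 , 0.64043118])}
top {'camera_matrix': array([[469.20214733,   0.        , 317.06412954],
       [  0.        , 469.20214733, 249.25852463],
       [  0.        ,   0.        ,   1.        ]]), 'k1': -0.042733321446273266, 'xyz': array([ 0.27894895, -0.08039808,  1.16440435]), 'attitude': array([-0.06731269,  0.05207523,  0.70565006, -0.70343099])}
wrist {'camera_matrix': array([[361.97460182,   0.        , 315.47831135],
       [  0.        , 361.97460182, 239.33226974],
       [  0.        ,   0.        ,   1.        ]]), 'k1': 0.01941239733595775, 'xyz': array([0.19708482, 0.62451358, 0.3727435 ]), 'attitude': array([-0.12480685, -0.07935002,  0.53870795,  0.82940977])}
```

View pics/scene0.png

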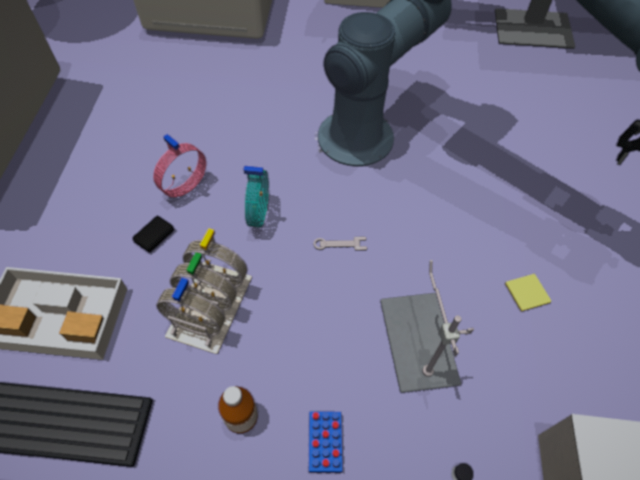

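View pics/top0.png

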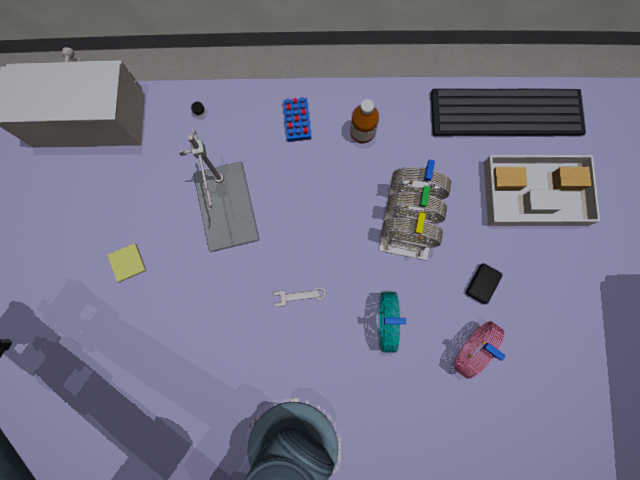

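View pics/wrist0.png

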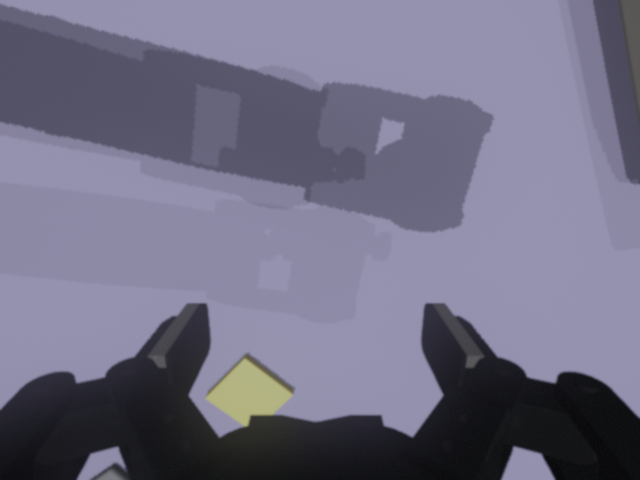

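Candidates with a blue grip: the steel column in the rack (scene 181,289; top 430,170), the turquoise one (scene 254,170; top 396,321), and the pink one (scene 172,142; top 495,352). There are also blue bricks at scene (325,440). By the description I choose the steel one in the rack, in the slot farthest from the robot. Next come a close crop and the measurements.

```bash
cat > h.py <<'E'
import numpy as np, cv2
from scipy.spatial.transform import Rotation as R
from cell import status, imaging
def ray(p,uv):
    K=np.array(p["camera_matrix"]);k=p["k1"]
    d=np.array([(uv[0]-K[0,2])/K[0,0],(uv[1]-K[1,2])/K[1,1]]);s=d.copy()
    for _ in range(20): s=d/(1+k*(s@s))
    v=R.from_quat(p["attitude"]).apply([s[0],-s[1],-1]); return np.array(p["xyz"]),v/np.linalg.norm(v)
def plane(p,uv,z):
    o,v=ray(p,uv); return o+v*(z-o[2])/v[2]
def tri(*obs):
    A=np.zeros((3,3));b=np.zeros(3);rs=[ray(p,uv) for p,uv in obs]
    for o,v in rs:
        P=np.eye(3)-np.outer(v,v);A+=P;b+=P@o
    x=np.linalg.solve(A,b); return x,[np.linalg.norm((np.eye(3)-np.outer(v,v))@(x-o))for o,v in rs]
def proj(p,X):
    K=np.array(p["camera_matrix"]);c=R.from_quat(p["attitude"]).inv().apply(np.array(X)-p["xyz"])
    s=np.array([c[0],-c[1]])/-c[2];s=s*(1+p["k1"]*(s@s));return np.array([K[0,0]*s[0]+K[0,2],K[1,1]*s[1]+K[1,2]])
def blobs(img,lo,hi,amin=20):
    m=cv2.inRange(cv2.cvtColor(img,cv2.COLOR_RGB2HSV),lo,hi)
    n,l,s,c=cv2.connectedComponentsWithStats(m)
    out=[]
    for i in range(1,n):
        if s[i,4]>=amin:
            pts=np.argwhere(l==i)[:,::-1].astype(np.float32); out.append((s[i,4],c[i],cv2.minAreaRect(pts)))
    return out
def crop(img,u0,v0,u1,v1,f,name):
    c=cv2.resize(img[v0:v1,u0:u1],None,fx=f,fy=f,interpolation=cv2.INTER_CUBIC);cv2.imwrite("pics/"+name+".png",cv2.cvtColor(c,cv2.COLOR_RGB2BGR))
E
python3 - <<'E'
from h import *
S=cv2.cvtColor(cv2.imread("pics/scene0.png"),cv2.COLOR_BGR2RGB);T=cv2.cvtColor(cv2.imread("pics/top0.png"),cv2.COLOR_BGR2RGB)
rng={"blue":((108,180,60),(125,255,255)),"green":((50,150,40),(75,255,255)),"yellow":((22,180,90),(32,255,255))}
for k,(lo,hi) in rng.items():
    for n,I in(("S",S),("T",T)):
        for b in blobs(I,lo,hi,15): print(k,n,b[0],b[1].round(1),[np.round(x,1) for x in b[2]])
crop(S,140,210,270,360,4,"s_rack");crop(T,370,140,470,270,4.5,"t_rack")
crop(S,370,250,490,400,4,"s_st");crop(T,170,120,270,260,4.2,"t_st")
E
```

```text
blue S 74 [170.8 141.2] [array([170.8, 141.3]), array([15.6,  4.9]), np.float64(45.0)]
blue S 77 [253.1 169.3] [array([253.5, 169.3]), array([17.3,  4.4]), np.float64(4.4)]
blue S 155 [180.  288.6] [array([179.9, 288.7]), array([ 7.6, 21.9]), np.float64(26.6)]
blue S 765 [323.  447.1] [array([325.5, 442. ]), array([58., 31.]), np.float64(90.0)]
blue S 26 [339.  417.9] [array([339. , 418.5]), array([11.,  2.]), np.float64(90.0)]
blue S 69 [339.1 438.1] [array([338.5, 438.6]), array([25. ,  4.2]), np.float64(87.5)]
blue T 35 [302.3 102.8] [array([303., 103.]), array([ 6., 10.]), np.float64(0.0)]
blue T 17 [287.4 101.5] [array([287.5, 102.5]), array([5., 5.]), np.float64(90.0)]
blue T 31 [295.7 109.7] [array([296. , 109.5]), array([11.,  6.]), np.float64(90.0)]
blue T 18 [288.9 112.2] [array([288.5, 111.5]), array([7., 5.]), np.float64(90.0)]
blue T 16 [288.9 119.7] [array([289. , 119.5]), array([5., 6.]), np.float64(90.0)]
blue T 114 [429.5 169.8] [array([429.6, 169.6]), array([ 6.1, 19. ]), np.float64(11.3)]
blue T 66 [392.6 320.4] [array([394.5, 320.5]), array([19.,  5.]), np.float64(0.0)]
blue T 88 [495.1 352.1] [array([494.3, 351.5]), array([21.4,  6.4]), np.float64(36.9)]
green S 140 [193.8 262.8] [array([193.7, 262.6]), array([ 7.2, 20.1]), np.float64(26.6)]
green T 122 [424.8 195.8] [array([424.7, 195.9]), array([ 6.4, 19.4]), np.float64(12.1)]
yellow S 120 [206.6 238.9] [array([206.6, 238.3]), array([ 6.7, 19.7]), np.float64(26.6)]
yellow T 135 [420.2 222.2] [array([420.1, 221.9]), array([ 6.7, 20.9]), np.float64(10.3)]
```

```bash
cd pics; python3 - <<'E'
import cv2,numpy as np
def row(a,b,o):
    A,B=cv2.imread(a),cv2.imread(b);h=max(A.shape[0],B.shape[0]);h=min(h,600)
    f=lambda I:cv2.resize(I,None,fx=390/I.shape[1] if 390/I.shape[1]*I.shape[0]<=600 else 600/I.shape[0],fy=390/I.shape[1] if 390/I.shape[1]*I.shape[0]<=600 else 600/I.shape[0])
    A,B=f(A),f(B);H=max(A.shape[0],B.shape[0]);P=lambda I:cv2.copyMakeBorder(I,0,H-I.shape[0],0,4,cv2.BORDER_CONSTANT)
    cv2.imwrite(o,np.hstack([P(A),P(B)]))
row("s_rack.png","t_rack.png","rack1.png");row("s_st.png","t_st.png","stand1.png")
E
```

```text
(no output)
```

View pics/rack1.png

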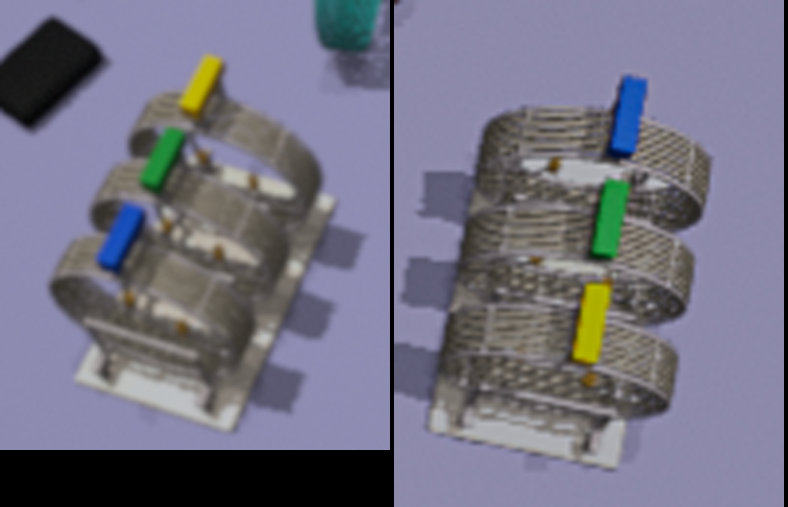

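View pics/stand1.png

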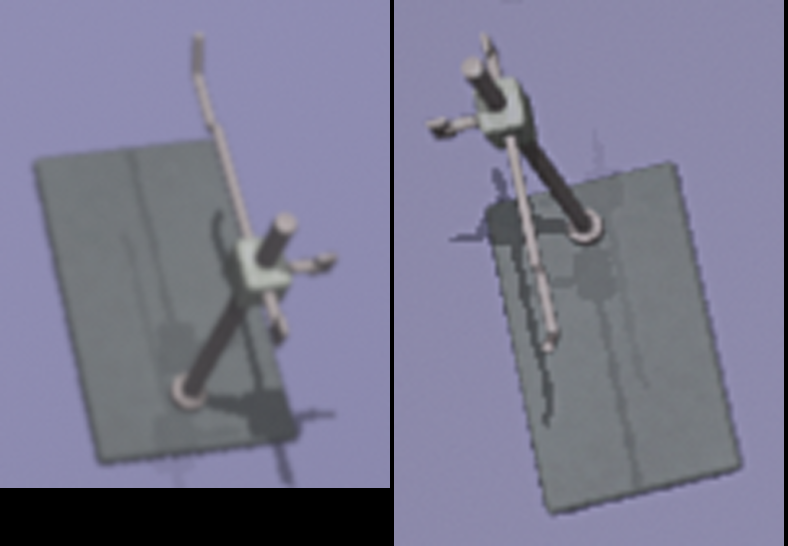

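The crop confirms that the column in the outermost slot is steel with a blue grip; green and yellow stand beside it. The hook's nose tip is at about scene (431,261) and top (209,209). Next I triangulate.

```bash
python3 - <<'E'
from h import *
S=cv2.cvtColor(cv2.imread("pics/scene0.png"),cv2.COLOR_BGR2RGB);T=cv2.cvtColor(cv2.imread("pics/top0.png"),cv2.COLOR_BGR2RGB)
ps,pt=imaging.camera_params("scene"),imaging.camera_params("top")
g={}
for n,a,b in(("blue",(180,288.6),(429.5,169.8)),("green",(193.8,262.8),(424.8,195.8)),("yel",(206.6,238.9),(420.2,222.2))):
    g[n]=tri((ps,a),(pt,b));print(n,g[n][0].round(4),np.round(g[n][1],4), "planes",plane(ps,a,.195).round(4),plane(pt,b,.197).round(4))
d=g["blue"][0]-g["yel"][0];print("axis",d,np.linalg.norm(d),np.degrees(np.arctan2(d[1],d[0])))
# foot: gray mask
for nm,I,p,roi in(("S",S,ps,(370,280,480,400)),("T",T,pt,(180,150,270,260))):
    u0,v0,u1,v1=roi;sub=I[v0:v1,u0:u1].astype(int)
    m=((sub[...,2]-sub[...,0])<8).astype(np.uint8)*255
    m=cv2.morphologyEx(m,cv2.MORPH_CLOSE,np.ones((7,7)));m=cv2.morphologyEx(m,cv2.MORPH_OPEN,np.ones((15,15)))
    c=max(cv2.findContours(m,cv2.RETR_EXTERNAL,cv2.CHAIN_APPROX_NONE)[0],key=cv2.contourArea)
    q=cv2.approxPolyDP(c,6,True)[:,0]+[u0,v0]
    P=np.array([plane(p,x+0.0,.012) for x in q]);print(nm,q.tolist(),P[:,:2].round(3).tolist(),[round(np.linalg.norm(P[i]-P[i-1]),3) for i in range(len(P))])
print("nose",tri((ps,(430.9,260.8)),(pt,(209.5,209))))
print("rodtop",tri((ps,(458.3,318.3)),(pt,(190.5,137.4))))
print("rodbase",plane(ps,(189/3.25+370,392/3.25+250),.012),plane(pt,((584-394)/3.9+170,226/3.9+120),.012))
E
```

```text
blue [ 0.6175 -0.3037  0.1944] [0.0014 0.0014] planes [ 0.6177 -0.305   0.195 ] [ 0.6163 -0.3017  0.197 ]
green [ 0.5594 -0.2911  0.1946] [0.0014 0.0014] planes [ 0.5596 -0.2924  0.195 ] [ 0.5584 -0.2891  0.197 ]
yel [ 0.5018 -0.2789  0.194 ] [0.0012 0.0012] planes [ 0.5024 -0.2799  0.195 ] [ 0.5009 -0.277   0.197 ]
axis [ 0.1157036  -0.02481558  0.0004474 ] 0.11833569021117561 -12.105147605796075
S [[403, 298], [400, 313], [388, 314], [401, 389], [455, 384], [457, 322], [447, 322], [443, 309], [428, 309], [427, 297]] [[0.496, 0.141], [0.534, 0.135], [0.54, 0.108], [0.704, 0.14], [0.682, 0.25], [0.542, 0.26], [0.544, 0.238], [0.513, 0.23], [0.517, 0.197], [0.487, 0.195]] [np.float64(0.055), np.float64(0.039), np.float64(0.027), np.float64(0.168), np.float64(0.113), np.float64(0.14), np.float64(0.022), np.float64(0.032), np.float64(0.034), np.float64(0.03)]
T [[241, 165], [201, 167], [198, 195], [233, 192], [242, 184]] [[0.698, 0.141], [0.694, 0.245], [0.618, 0.25], [0.626, 0.16], [0.647, 0.137]] [np.float64(0.051), np.float64(0.104), np.float64(0.075), np.float64(0.091), np.float64(0.031)]
nose (array([0.52414916, 0.16146006, 0.22946529]), [np.float64(0.0006198588364599618), np.float64(0.0006198588364600106)])
rodtop (array([0.66095618, 0.19452067, 0.27833601]), [np.float64(0.00019398901312609772), np.float64(0.00019398901312620096)])
rodbase [0.65942966 0.19549327 0.012     ] [0.66350159 0.19779131 0.012     ]
```

```bash
python3 - <<'E'
from h import *
s=status.read_state();Rt=R.from_quat(s["tool_rot"]).as_matrix();print("tool axes cols\n",Rt.round(3))
p=imaging.camera_params("wrist");Rc=R.from_quat(p["attitude"]).as_matrix()
print("cam in tool",(Rt.T@(p["xyz"]-s["eef_pos"])).round(4),"\n cam right,up,look in tool\n",(Rt.T@Rc*[1,1,-1]).round(3))
ps,pt=imaging.camera_params("scene"),imaging.camera_params("top")
for p,q in((ps,[(381.1,299.2),(434.9,293.1),(461.7,384.5),(401.7,392.5)]),(pt,[(194.1,173.1),(242,161.8),(258.7,239.2),(210.5,251.5)])):
    P=np.array([plane(p,x,.012) for x in q])[:,:2];print(P.round(3).tolist(),P.mean(0).round(4),[round(np.linalg.norm(P[i]-P[i-1]),3) for i in range(4)],[np.degrees(np.arctan2(*(P[i]-P[i-1])[::-1])).round(1) for i in range(4)])
E
```

```text
tool axes cols
 [[ 0.913 -0.001  0.408]
 [-0.408 -0.001  0.913]
 [-0.    -1.    -0.001]]
cam in tool [-0.0745 -0.1425  0.0009] 
 cam right,up,look in tool
 [[-0.001 -0.956  0.293]
 [ 0.001  0.293  0.956]
 [ 1.    -0.001 -0.001]]
[[0.505, 0.091], [0.475, 0.213], [0.681, 0.264], [0.712, 0.141]] [0.5932 0.1773] [np.float64(0.213), np.float64(0.125), np.float64(0.212), np.float64(0.126)] [np.float64(-166.4), np.float64(103.6), np.float64(13.9), np.float64(-76.1)]
[[0.677, 0.263], [0.707, 0.139], [0.502, 0.091], [0.471, 0.212]] [0.5893 0.176 ] [np.float64(0.212), np.float64(0.127), np.float64(0.21), np.float64(0.125)] [np.float64(13.9), np.float64(-76.8), np.float64(-166.9), np.float64(104.3)]
```

```bash
python3 -m crank '[{"dy":-0.03},{"dy":-0.07},{"dx":0.03,"dz":-0.015,"dy":-0.11,"turn":-0.1},{"dx":0.08,"dz":-0.036,"dy":-0.13,"turn":-0.25},{"dx":0.125,"dz":-0.056,"dy":-0.13,"turn":-0.4},{"dx":0.17,"dz":-0.077,"dy":-0.13,"turn":-0.55},{"dx":0.215,"dz":-0.098,"dy":-0.13,"turn":-0.7},{"dx":0.26,"dz":-0.118,"dy":-0.13,"turn":-0.84},{"dx":0.305,"dz":-0.138,"dy":-0.13,"turn":-0.84},{"dx":0.35,"dz":-0.159,"dy":-0.13,"turn":-0.84}]' -1
```

```text
schema error: expected keys dx, dy, dz, turn
```

```bash
python3 -m crank '[{"dx":0,"dy":-0.03,"dz":0,"turn":0},{"dx":0,"dy":-0.07,"dz":0,"turn":0},{"dx":0.03,"dy":-0.11,"dz":-0.015,"turn":-0.1},{"dx":0.08,"dy":-0.13,"dz":-0.036,"turn":-0.25},{"dx":0.125,"dy":-0.13,"dz":-0.056,"turn":-0.4},{"dx":0.17,"dy":-0.13,"dz":-0.077,"turn":-0.55},{"dx":0.215,"dy":-0.13,"dz":-0.098,"turn":-0.7},{"dx":0.26,"dy":-0.13,"dz":-0.118,"turn":-0.84},{"dx":0.305,"dy":-0.13,"dz":-0.138,"turn":-0.84},{"dx":0.35,"dy":-0.13,"dz":-0.159,"turn":-0.84}]' -1
```

```text
clock: 1.15
eef_pos: [0.5167, 0.3082, 0.3603]
tool_rot: [0.702, 0.084, -0.085, -0.702]
ft_force: [0.5, 0.2, 0.4]
width: 1.0
```

```bash
python3 -m crank '[{"dx":0.04,"dy":0,"dz":-0.02,"turn":0},{"dx":0.04,"dy":0,"dz":-0.04,"turn":0},{"dx":0.04,"dy":0,"dz":-0.04,"turn":0},{"dx":0.04,"dy":0,"dz":-0.04,"turn":0}]'; python3 - <<'E'
from h import *
import pickle
s=status.read_state();p=imaging.camera_params("wrist");I=imaging.read_camera("wrist")
pickle.dump((p,I),open("wa.pkl","wb"));cv2.imwrite("pics/wa.png",cv2.cvtColor(I,cv2.COLOR_RGB2BGR))
print(s["eef_pos"],R.from_quat(s["tool_rot"]).as_matrix().round(4))
E
```

```text
clock: 1.55
eef_pos: [0.5648, 0.2789, 0.36]
tool_rot: [0.702, 0.084, -0.085, -0.702]
ft_force: [-1.1, 1.6, -0.3]
width: 1.005
[0.56481604 0.27888924 0.36004701] [[ 9.715e-01 -1.800e-03 -2.372e-01]
 [ 2.372e-01 -1.000e-03  9.715e-01]
 [-2.000e-03 -1.000e+00 -5.000e-04]]
```

View pics/wa.png

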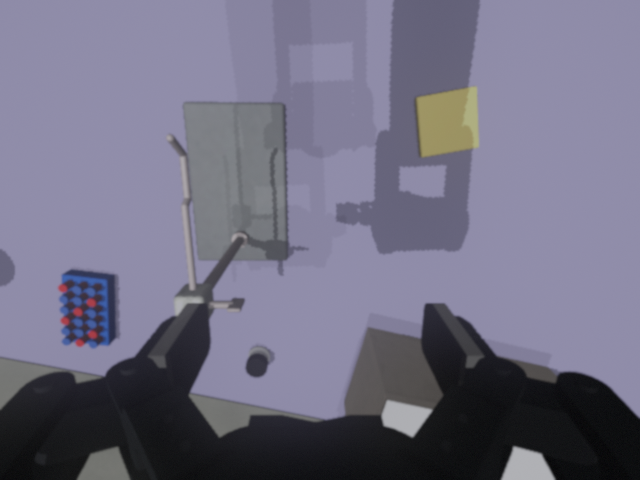

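The wrist view shows the hook's nose tip at about (170,137), the saddle from (184,155) to (187,202), and the boss at (192,298). Next is a second view from the other side.

```bash
python3 -m crank '[{"dx":0,"dy":0,"dz":-0.03,"turn":0},{"dx":0,"dy":0,"dz":-0.08,"turn":0},{"dx":0,"dy":0,"dz":-0.13,"turn":0},{"dx":0,"dy":0,"dz":-0.18,"turn":0},{"dx":0,"dy":0,"dz":-0.21,"turn":0},{"dx":0,"dy":0,"dz":-0.22,"turn":0},{"dx":0,"dy":0,"dz":-0.22,"turn":0},{"dx":0,"dy":0,"dz":-0.22,"turn":0}]'; python3 - <<'E'
from h import *
import pickle
p=imaging.camera_params("wrist");I=imaging.read_camera("wrist")
pickle.dump((p,I),open("wb.pkl","wb"))
J=pickle.load(open("wa.pkl","rb"))[1]
crop(I,360,100,560,330,2.6,"wb");crop(J,130,110,230,330,2.7,"wac")
cv2.imwrite("pics/wbf.png",cv2.cvtColor(I,cv2.COLOR_RGB2BGR))
s=status.read_state();print(s["eef_pos"],s["ft_force"])
E
```

```text
clock: 2.4
eef_pos: [0.6165, 0.0676, 0.3608]
tool_rot: [0.702, 0.085, -0.086, -0.702]
ft_force: [-0.2, -0.3, 0.2]
width: 1.001
[0.61653232 0.06774702 0.36076414] [ 0.74359924 -0.76071789 -0.48976083]
```

View pics/wbf.png

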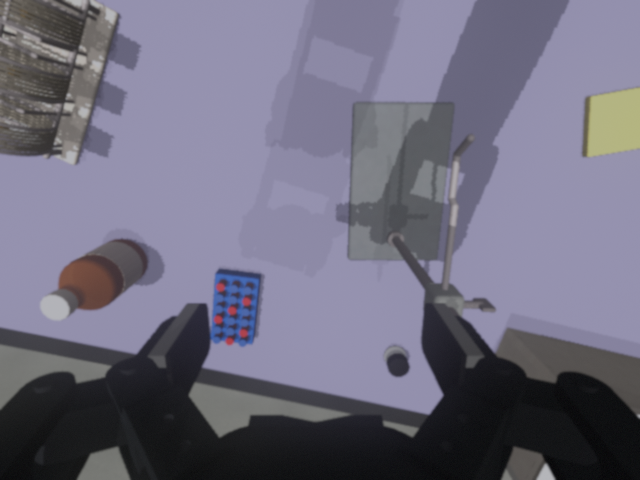

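View pics/wac.png

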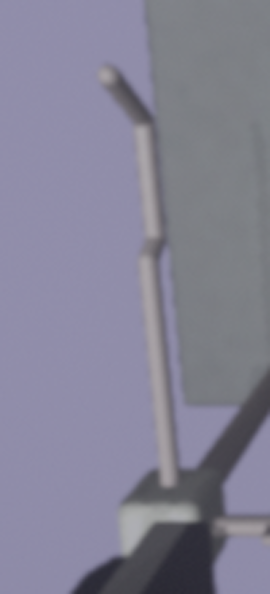

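```bash
python3 - <<'E'
from h import *
import pickle
I=pickle.load(open("wb.pkl","rb"))[1]
crop(I,410,110,510,330,2.7,"wbc")
E
```

```text
(no output)
```

View pics/wbc.png

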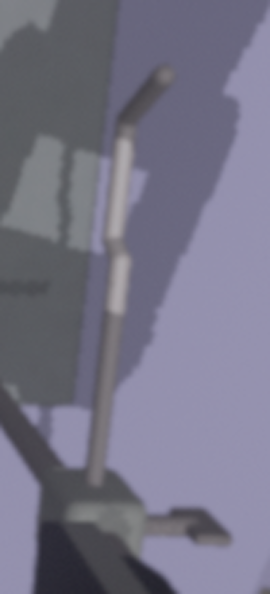

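Crops show the same features in both views: tip (107,74)/(165,73), nose-side bend (144,124)/(124,131), rod-side bend (152,239)/(114,240), level start (149,254)/(121,256), level end at the boss (168,484)/(97,483).

```bash
python3 - <<'E'
from h import *
import pickle
pa,pb=pickle.load(open("wa.pkl","rb"))[0],pickle.load(open("wb.pkl","rb"))[0]
th=np.radians(13.7);ex=np.array([np.cos(th),np.sin(th),0]);ey=np.array([-np.sin(th),np.cos(th),0]);o=np.array([.6613,.1947,0])
for n,a,b in(("tip",(107,74),(165,73)),("bendN",(144,124),(124,131)),("bendR",(152,239),(114,240)),("lev",(149,254),(121,256)),("levend",(168,484),(97,483))):
    X,e=tri((pa,(a[0]/2.7+130,a[1]/2.7+110)),(pb,(b[0]/2.7+410,b[1]/2.7+110)))
    print(n,X.round(4),np.round(e,4),"stand",round((X-o)@ex,4),round((X-o)@ey,4))
E
```

```text
tip [0.5236 0.1607 0.2302] [0.0002 0.0002] stand -0.1419 -0.0004
bendN [0.5389 0.1644 0.2064] [0.0009 0.0009] stand -0.1261 -0.0005
bendR [0.571  0.172  0.2092] [0.0001 0.0001] stand -0.0931 -0.0007
lev [0.5744 0.1734 0.2146] [0.0002 0.0002] stand -0.0894 -0.0001
levend [0.6454 0.1903 0.2179] [0.0001 0.0001] stand -0.0165 -0.0005
```

The saddle middle is at about (0.5547, 0.1684) with its wire centre at z ≈ 0.2075 and yaw 13.7°. The bend spacing and tip offset match the given sizes. Now I hover over the blue grip.

```bash
python3 -m crank '[{"dx":-0.01,"dy":0,"dz":-0.03,"turn":0.07},{"dx":-0.02,"dy":0,"dz":-0.08,"turn":0.2},{"dx":-0.03,"dy":0,"dz":-0.125,"turn":0.3},{"dx":-0.042,"dy":0,"dz":-0.17,"turn":0.4},{"dx":-0.053,"dy":0,"dz":-0.215,"turn":0.5},{"dx":-0.064,"dy":0.01,"dz":-0.26,"turn":0.573},{"dx":-0.075,"dy":0.03,"dz":-0.305,"turn":0.573},{"dx":-0.084,"dy":0.05,"dz":-0.345,"turn":0.573},{"dx":-0.088,"dy":0.06,"dz":-0.36,"turn":0.573},{"dx":-0.088,"dy":0.06,"dz":-0.36,"turn":0.573}]'; python3 -m crank '[{"dx":0,"dy":0,"dz":0,"turn":0},{"dx":0,"dy":0,"dz":0,"turn":0}]'; python3 - <<'E'
from h import *
import pickle
p=imaging.camera_params("wrist");I=imaging.read_camera("wrist")
pickle.dump((p,I),open("wc.pkl","wb"))
cv2.imwrite("pics/wc.png",cv2.cvtColor(I,cv2.COLOR_RGB2BGR))
s=status.read_state();M=R.from_quat(s["tool_rot"]).as_matrix();print(s["eef_pos"],M.round(4),s["ft_force"],s["joints"])
for n,lo,hi,z in(("blue",(108,180,60),(125,255,255),.2),("green",(50,150,40),(75,255,255),.2),("yel",(22,180,90),(32,255,255),.2)):
    for b in blobs(I,lo,hi,100):
        box=cv2.boxPoints(b[2]);P=np.array([plane(p,x,z) for x in box])
        print(n,b[0],b[1].round(1),plane(p,b[2][0],z).round(4),P[:,:2].round(4).tolist(),[round(np.linalg.norm(P[i]-P[i-1]),4) for i in range(4)])
E
```

```text
clock: 3.45
eef_pos: [0.6171, -0.3027, 0.2982]
tool_rot: [-0.703, 0.075, -0.072, 0.704]
ft_force: [0.5, 0.5, -0.3]
width: 1.001
clock: 3.65
eef_pos: [0.618, -0.3007, 0.2995]
tool_rot: [-0.703, 0.074, -0.071, 0.704]
ft_force: [0.4, -0.5, 0.3]
width: 0.999
[ 0.61801555 -0.3008391   0.29970471] [[ 0.979  -0.0027  0.204 ]
 [-0.204   0.0015  0.979 ]
 [-0.0029 -1.      0.001 ]] [-0.60360065 -1.03056702 -0.05008894] [-6.17473482e-01  2.88334489e-01  1.38141094e+00 -2.78643508e-04
  1.47490179e+00 -1.98280167e+00]
```

View pics/wc.png

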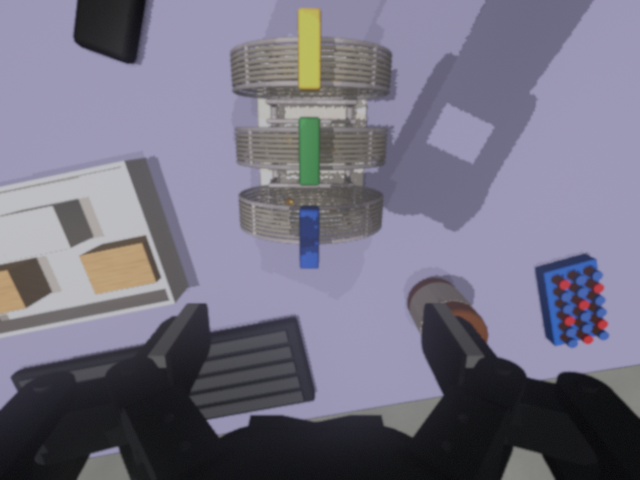

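The wrist view shows yellow, green and blue grips in line at columns ~310, with blue at (309,237) on a steel cage. The colour thresholds were too tight for this camera, so I loosen them.

```bash
python3 - <<'E'
from h import *
import pickle
p,I=pickle.load(open("wc.pkl","rb"))
H=cv2.cvtColor(I,cv2.COLOR_RGB2HSV);print(H[237,309],H[150,310],H[50,309])
for n,lo,hi,z in(("blue",(105,130,40),(125,255,255),.2),("green",(45,90,40),(80,255,255),.2),("yel",(20,110,90),(35,255,255),.2)):
    for b in blobs(I,lo,hi,300):
        box=cv2.boxPoints(b[2]);P=np.array([plane(p,x,z) for x in box])
        print(n,b[0],b[1].round(1),np.round(b[2][1],1),plane(p,b[2][0],z).round(4),P[:,:2].round(4).tolist(),[round(np.linalg.norm(P[i]-P[i-1]),4) for i in range(4)])
E
```

```text
[114 132 114] [ 65 110 137] [ 30 124 187]
blue 874 [309.2 237.3] [58. 17.] [ 0.6156 -0.3044  0.2   ] [[0.5943, -0.3058], [0.5966, -0.2944], [0.638, -0.303], [0.6356, -0.3149]] [np.float64(0.0423), np.float64(0.0116), np.float64(0.0423), np.float64(0.0122)]
blue 1688 [562.8 293.3] [52.4 93.2] [ 0.6939 -0.1342  0.2   ] [[0.71, -0.1675], [0.6527, -0.1334], [0.6786, -0.1028], [0.739, -0.1352]] [np.float64(0.0434), np.float64(0.0667), np.float64(0.0401), np.float64(0.0686)]
green 1245 [309.  150.6] [65. 18.] [ 0.5576 -0.2917  0.2   ] [[0.537, -0.2931], [0.5393, -0.282], [0.5795, -0.2902], [0.577, -0.302]] [np.float64(0.041), np.float64(0.0114), np.float64(0.041), np.float64(0.012)]
yel 1734 [309.2  49.3] [80. 22.] [ 0.4999 -0.2794  0.2   ] [[0.4783, -0.2813], [0.4809, -0.2688], [0.5229, -0.2773], [0.5202, -0.2907]] [np.float64(0.0429), np.float64(0.0128), np.float64(0.0429), np.float64(0.0136)]
```

```bash
python3 -m crank '[{"dx":-0.001,"dy":0.02,"dz":-0.0037,"turn":0.007},{"dx":-0.001,"dy":0.05,"dz":-0.0037,"turn":0.007},{"dx":-0.001,"dy":0.08,"dz":-0.0037,"turn":0.007},{"dx":-0.001,"dy":0.105,"dz":-0.0037,"turn":0.007},{"dx":-0.001,"dy":0.12,"dz":-0.0037,"turn":0.007},{"dx":-0.001,"dy":0.126,"dz":-0.0037,"turn":0.007},{"dx":-0.001,"dy":0.126,"dz":-0.0037,"turn":0.007},{"dx":-0.001,"dy":0.126,"dz":-0.0037,"turn":0.007},{"dx":-0.001,"dy":0.126,"dz":-0.0037,"turn":0.007}]'; python3 - <<'E'
from h import *
p=imaging.camera_params("wrist");I=imaging.read_camera("wrist")
cv2.imwrite("pics/wd.png",cv2.cvtColor(I,cv2.COLOR_RGB2BGR))
s=status.read_state();M=R.from_quat(s["tool_rot"]).as_matrix();print(s["eef_pos"],M.round(4).tolist(),s["ft_force"])
for b in blobs(I,(105,130,40),(125,255,255),300):
    print(b[0],b[1].round(1),np.round(b[2][1],1),plane(p,b[2][0],.2).round(4))
E
```

```text
clock: 4.6
eef_pos: [0.6168, -0.3046, 0.1757]
tool_rot: [0.703, -0.074, 0.074, -0.703]
ft_force: [0.1, -0.0, 0.1]
width: 1.001
[ 0.61664097 -0.30453931  0.17542306] [[0.9778, -0.0005, 0.2094], [-0.2094, -0.0, 0.9778], [-0.0005, -1.0, -0.0001]] [-0.0919676  -0.56874512 -0.28076934]
3257 [314.2 333. ] [ 33.3 101.2] [ 0.6152 -0.304   0.2   ]
1790 [630.3 354.2] [104.  22.] [ 0.6499 -0.1917  0.2   ]
```

View pics/wd.png

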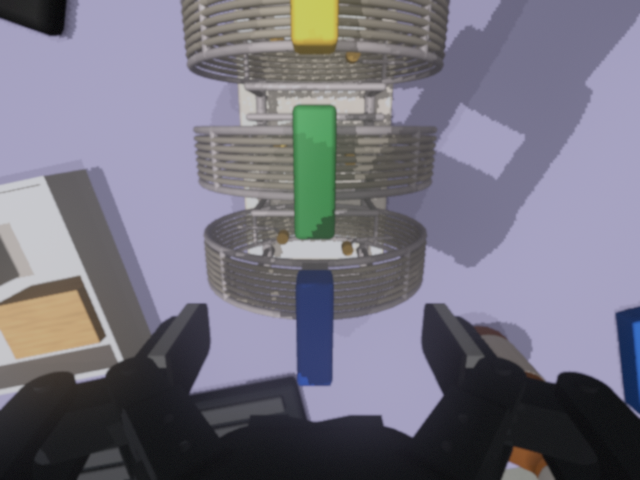

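The blue grip at (314,333) sits centred between the open fingers. I lower 2 mm and close.

```bash
python3 -m crank '[{"dx":-0.0005,"dy":0.002,"dz":0,"turn":0},{"dx":-0.0005,"dy":0.002,"dz":0,"turn":0},{"dx":-0.0005,"dy":0.002,"dz":0,"turn":0},{"dx":-0.0005,"dy":0.002,"dz":0,"turn":0},{"dx":-0.0005,"dy":0.002,"dz":0,"turn":0},{"dx":-0.0005,"dy":0.002,"dz":0,"turn":0},{"dx":-0.0005,"dy":0.002,"dz":0,"turn":0},{"dx":-0.0005,"dy":0.002,"dz":0,"turn":0}]' 1;  python3 - <<'E'
from h import *
p=imaging.camera_params("wrist");I=imaging.read_camera("wrist")
cv2.imwrite("pics/we.png",cv2.cvtColor(I,cv2.COLOR_RGB2BGR))
s=status.read_state();print(s["eef_pos"],s["ft_force"],s["wrist_torque"])
E
```

```text
clock: 5.45
eef_pos: [0.6162, -0.3046, 0.1735]
tool_rot: [0.703, -0.075, 0.074, -0.703]
ft_force: [0.1, -0.7, 1.3]
width: 0.153
[ 0.61616786 -0.30457887  0.17353686] [-0.78947406 -0.1157327   0.78943234] [-0.14774525  0.02843777  0.02807366]
```

View pics/we.png

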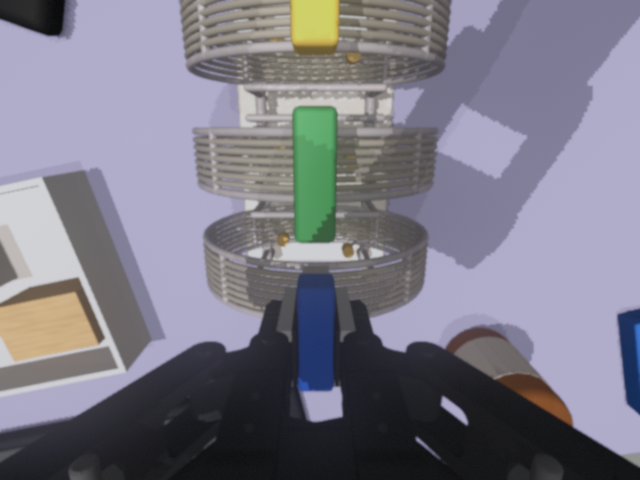

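Gripped (opening 13 mm, the grip's width). I lift straight up slowly.

```bash
python3 -m crank '[{"dx":0,"dy":-0.005,"dz":0,"turn":0},{"dx":0,"dy":-0.015,"dz":0,"turn":0},{"dx":0,"dy":-0.025,"dz":0,"turn":0},{"dx":0,"dy":-0.035,"dz":0,"turn":0},{"dx":0,"dy":-0.045,"dz":0,"turn":0},{"dx":0,"dy":-0.055,"dz":0,"turn":0},{"dx":0,"dy":-0.07,"dz":0,"turn":0},{"dx":0,"dy":-0.09,"dz":0,"turn":0},{"dx":0,"dy":-0.11,"dz":0,"turn":0},{"dx":0,"dy":-0.125,"dz":0,"turn":0}]'; python3 -m crank '[{"dx":0,"dy":-0.005,"dz":0,"turn":0},{"dx":0,"dy":-0.005,"dz":0,"turn":0},{"dx":0,"dy":-0.005,"dz":0,"turn":0},{"dx":0,"dy":-0.005,"dz":0,"turn":0}]'; python3 - <<'E'
from h import *
p=imaging.camera_params("wrist");I=imaging.read_camera("wrist")
cv2.imwrite("pics/wf.png",cv2.cvtColor(I,cv2.COLOR_RGB2BGR))
for _ in range(3):
  s=status.read_state();print(s["eef_pos"],s["ft_force"],s["wrist_torque"]);T=imaging.read_camera("top")
cv2.imwrite("pics/tf.png",cv2.cvtColor(T,cv2.COLOR_RGB2BGR))
M=R.from_quat(s["tool_rot"]).as_matrix();print(M.round(4).tolist())
E
```

```text
clock: 6.5
eef_pos: [0.6166, -0.3048, 0.3011]
tool_rot: [0.704, -0.074, 0.075, -0.703]
ft_force: [-0.5, -0.4, -2.6]
width: 0.152
clock: 6.9
eef_pos: [0.6161, -0.3044, 0.3045]
tool_rot: [0.703, -0.075, 0.074, -0.703]
ft_force: [0.3, -0.0, -1.9]
width: 0.15
[ 0.61611332 -0.30444466  0.3045458 ] [-0.918089   -0.28800294 -1.7412674 ] [ 0.01411029 -0.01784403  0.02798264]
[ 0.61621564 -0.30449482  0.30477151] [-0.08906231 -0.27288249 -3.71614605] [-0.05710658  0.01432306 -0.01728961]
[ 0.61629887 -0.30456037  0.30504616] [-0.12889188  0.04895158 -2.17125584] [-0.00350201 -0.06462727  0.03423744]
[[0.9778, 0.0001, 0.2094], [-0.2094, -0.0006, 0.9778], [0.0002, -1.0, -0.0006]]
```

View pics/wf.png

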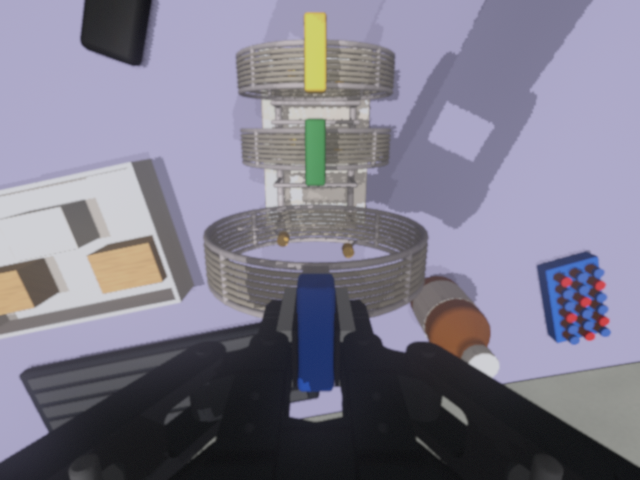

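View pics/tf.png

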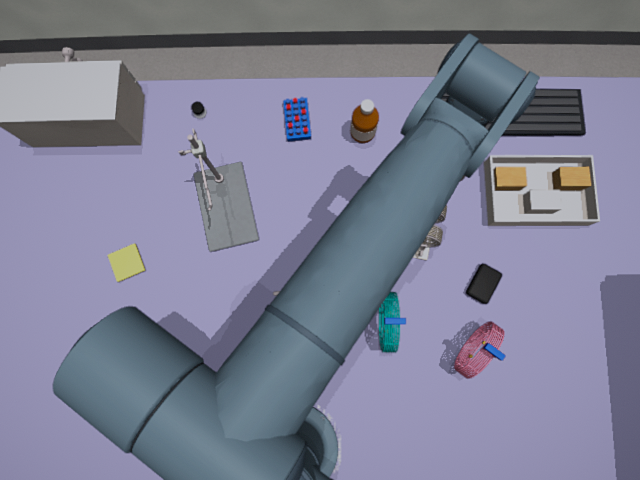

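Held clear (weight about 2 N), green and yellow untouched. Next I measure the grip's place along the tool's x.

```bash
python3 - <<'E'
from h import *
I=cv2.cvtColor(cv2.imread("pics/wf.png"),cv2.COLOR_BGR2RGB);p=imaging.camera_params("wrist");s=status.read_state();M=R.from_quat(s["tool_rot"]).as_matrix()
z=s["eef_pos"][2]+.0265
for b in blobs(I,(105,110,40),(125,255,255),1500):
    box=cv2.boxPoints(b[2]);P=np.array([(plane(p,x,z)-s["eef_pos"])@M for x in box]);print(b[0],b[2],P.round(4).tolist(),P.mean(0).round(4))
crop(I,260,200,380,400,3,"wfc")
E
```

```text
2504 ((574.6907348632812, 296.7398681640625), (83.63145446777344, 63.4838752746582), 81.25383758544922) [[-0.0316, -0.0266, 0.0756], [-0.0351, -0.0266, 0.0956], [-0.0039, -0.0266, 0.107], [0.0003, -0.0266, 0.0857]] [-0.0175 -0.0266  0.091 ]
4255 ((315.5, 333.5), (117.0, 37.0), 90.0) [[-0.026, -0.0265, -0.0056], [-0.026, -0.0265, 0.0071], [0.0223, -0.0265, 0.0079], [0.0223, -0.0265, -0.0063]] [-0.0018 -0.0265  0.0008]
```

View pics/wfc.png

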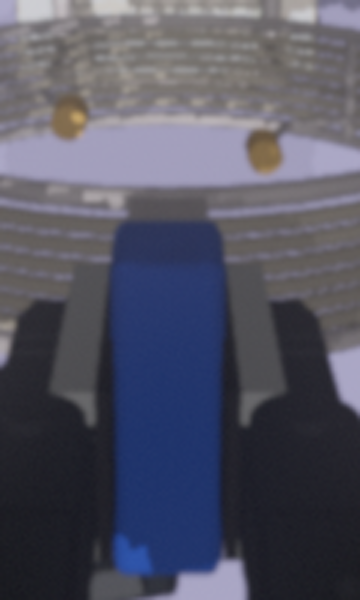

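```bash
python3 - <<'E'
from h import *
ps,pt=imaging.camera_params("scene"),imaging.camera_params("top");pw=imaging.camera_params("wrist")
I=cv2.cvtColor(cv2.imread("pics/wf.png"),cv2.COLOR_BGR2RGB)
th=np.radians(-12.1);A=np.array([[np.cos(th),np.sin(th),0],[-np.sin(th),np.cos(th),0],[0,0,1]])
o=np.array([.6163,-.304,.02])
for a in((182.7,309),(200.7,319)):
    for nm,b in (("top",(411.3,182.3)),):
        X,e=tri((ps,a),(pt,b));print(a,(A@(X-o)).round(4),np.round(e,4))
# with wrist: shift ray origin down by the lift
lift=.3048-.1735
import copy
for b in((283,239),(348,250)):
    for a in((182.7,309),(200.7,319)):
        q=copy.deepcopy(pw);q["xyz"]=np.array(q["xyz"])-[0,0,lift]
        X,e=tri((ps,a),(q,b));print("w",b,a,(A@(X-o)).round(4),np.round(e,4))
E
```

```text
(182.7, 309) [0.0026 0.0081 0.0913] [0.019 0.019]
(200.7, 319) [0.0052 0.0219 0.0599] [0.0003 0.0003]
w (283, 239) (182.7, 309) [-0.0026 -0.0222  0.0626] [0.0002 0.0002]
w (283, 239) (200.7, 319) [-0.0003 -0.0079  0.0288] [0.0186 0.0186]
w (348, 250) (182.7, 309) [0.0023 0.006  0.0993] [0.0159 0.0159]
w (348, 250) (200.7, 319) [0.0056 0.0221 0.0611] [0.0002 0.0002]
```

The brass balls sit about 61 mm above the origin, 22 mm to either side, so they are well clear of the hook's path. Next is transport: out along the rack's y past the neighbours, then diagonally to 75 mm short of the saddle, turning 25.8°.

```bash
python3 -m crank '[{"dx":0,"dy":0,"dz":0.015,"turn":0},{"dx":-0.002,"dy":0,"dz":0.045,"turn":0},{"dx":-0.005,"dy":0,"dz":0.08,"turn":0},{"dx":-0.015,"dy":0,"dz":0.115,"turn":0},{"dx":-0.04,"dy":0,"dz":0.15,"turn":-0.05},{"dx":-0.065,"dy":0,"dz":0.185,"turn":-0.15},{"dx":-0.09,"dy":0,"dz":0.22,"turn":-0.25},{"dx":-0.115,"dy":0,"dz":0.255,"turn":-0.35},{"dx":-0.14,"dy":0,"dz":0.29,"turn":-0.45},{"dx":-0.16,"dy":0,"dz":0.32,"turn":-0.55}]'; python3 - <<'E'
from h import *
s=status.read_state();M=R.from_quat(s["tool_rot"]).as_matrix();print(s["eef_pos"],M.round(4).tolist(),s["ft_force"])
th=np.radians(13.7);ex=np.array([np.cos(th),np.sin(th),0])
t=np.array([.5547,.1684,.27])-.0755*ex
print((M.T@(t-s["eef_pos"])).round(4),"turn",-(13.7-np.degrees(np.arctan2(M[1,0],M[0,0])))/45)
E
```

```text
clock: 8.1
eef_pos: [0.5254, 0.0446, 0.3051]
tool_rot: [0.703, 0.08, -0.079, -0.703]
ft_force: [0.4, 0.4, -2.2]
width: 0.147
[0.5254287  0.04455187 0.30508046] [[0.9747, 0.0007, -0.2235], [0.2235, -0.0002, 0.9747], [0.0006, -1.0, -0.0003]] [ 0.3846171   0.37100539 -2.1590478 ]
[-0.0193  0.035   0.1131] turn -0.01745623746336145
```

```bash
python3 -m crank '[{"dx":-0.008,"dy":0,"dz":0.03,"turn":-0.017},{"dx":-0.015,"dy":0,"dz":0.06,"turn":-0.017},{"dx":-0.0195,"dy":0,"dz":0.09,"turn":-0.017},{"dx":-0.0195,"dy":0,"dz":0.11,"turn":-0.017},{"dx":-0.0195,"dy":0.01,"dz":0.1131,"turn":-0.017},{"dx":-0.0195,"dy":0.03,"dz":0.1131,"turn":-0.017},{"dx":-0.0195,"dy":0.037,"dz":0.1131,"turn":-0.017},{"dx":-0.0195,"dy":0.037,"dz":0.1131,"turn":-0.017},{"dx":-0.0195,"dy":0.037,"dz":0.1131,"turn":-0.017}]'; python3 - <<'E'
from h import *
import pickle
for n in("scene","top","wrist"):
    s=status.read_state();print(s["ft_force"].round(2));I=imaging.read_camera(n);cv2.imwrite(f"pics/{n}g.png",cv2.cvtColor(I,cv2.COLOR_RGB2BGR))
    if n=="scene": crop(I,360,200,520,320,5,"sg")
M=R.from_quat(s["tool_rot"]).as_matrix();print(s["eef_pos"],M.round(4).tolist())
th=np.radians(13.7);ex=np.array([np.cos(th),np.sin(th),0])
t=np.array([.5547,.1684,.27])-.0005*ex
print((M.T@(t-s["eef_pos"])).round(4),"yaw",np.degrees(np.arctan2(M[1,0],M[0,0])))
E
```

```text
clock: 9.0
eef_pos: [0.4814, 0.1501, 0.2683]
tool_rot: [0.702, 0.084, -0.084, -0.702]
ft_force: [-0.2, -0.2, -1.9]
width: 0.15
[-0.24 -0.2  -1.94]
[-0.03  0.42 -2.4 ]
[ 0.26 -0.2  -2.04]
[0.48177523 0.15017937 0.26898706] [[0.9718, 0.0023, -0.2359], [0.2359, -0.0001, 0.9718], [0.0022, -1.0, -0.0006]]
[ 0.0747 -0.0008  0.0005] yaw 13.64609805246745
```

View pics/sceneg.png

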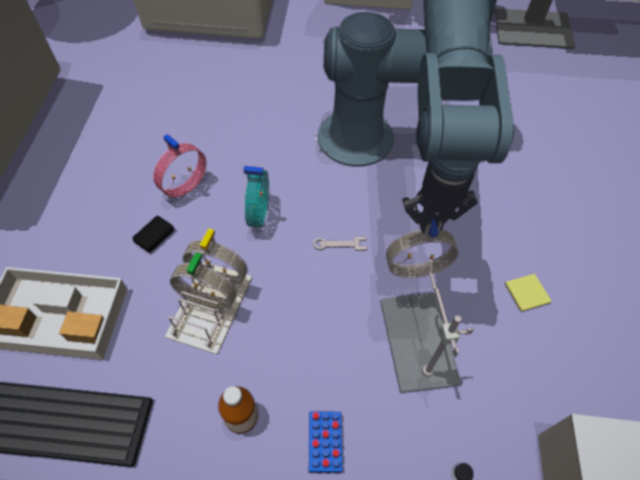

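View pics/wristg.png

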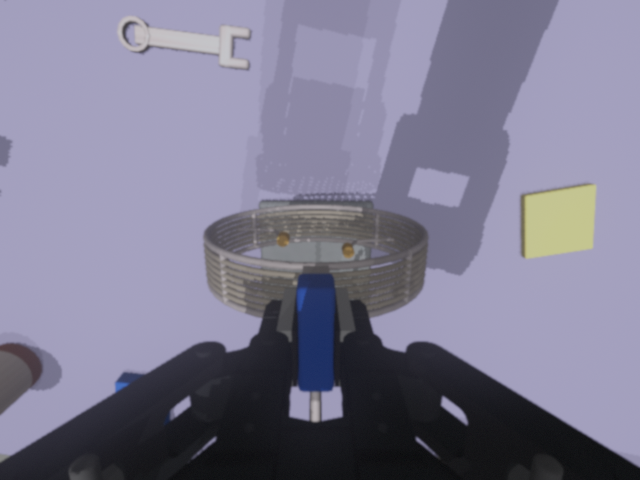

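View pics/sg.png

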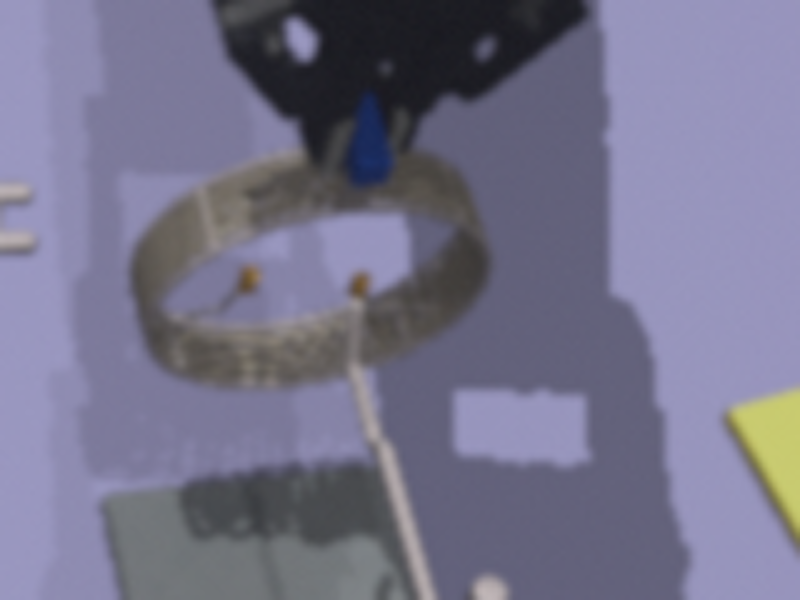

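The nose tip at crop (358,290) is right in front of the ring's opening, on its mid plane. I thread along the hook at this height, leaving about 18 mm under the hoop.

```bash
python3 -m crank '[{"dx":0.007,"dy":0,"dz":0,"turn":0},{"dx":0.017,"dy":0,"dz":0,"turn":0},{"dx":0.027,"dy":0,"dz":0.0005,"turn":0},{"dx":0.037,"dy":0,"dz":0.0005,"turn":0},{"dx":0.047,"dy":0,"dz":0.0005,"turn":0},{"dx":0.057,"dy":0,"dz":0.0005,"turn":0},{"dx":0.067,"dy":0,"dz":0.0005,"turn":0},{"dx":0.0747,"dy":0,"dz":0.0005,"turn":0},{"dx":0.0747,"dy":0,"dz":0.0005,"turn":0},{"dx":0.0747,"dy":0,"dz":0.0005,"turn":0}]'; python3 - <<'E'
from h import *
for n in("scene","top","wrist"):
    s=status.read_state();print(s["ft_force"].round(2),s["wrist_torque"].round(3));I=imaging.read_camera(n);cv2.imwrite(f"pics/{n}i.png",cv2.cvtColor(I,cv2.COLOR_RGB2BGR))
    if n=="scene": crop(I,380,220,520,340,5,"si")
    if n=="top": crop(I,160,120,260,240,5,"ti")
M=R.from_quat(s["tool_rot"]).as_matrix();print(s["eef_pos"],M.round(4).tolist())
th=np.radians(13.7);ex=np.array([np.cos(th),np.sin(th),0])
t=np.array([.5547,.1684,.27])-.0005*ex
print((M.T@(t-s["eef_pos"])).round(4),"yaw",np.degrees(np.arctan2(M[1,0],M[0,0])))
E
```

```text
clock: 10.15
eef_pos: [0.5542, 0.1684, 0.269]
tool_rot: [0.702, 0.085, -0.083, -0.702]
ft_force: [-0.3, 0.2, -2.1]
width: 0.151
[-0.28  0.18 -2.07] [ 0.025  0.042 -0.044]
[-0.59 -0.12 -2.7 ] [ 0.017 -0.001  0.018]
[-0.16  0.65 -2.54] [-0.013  0.05  -0.004]
[0.55393649 0.16832873 0.2691348 ] [[0.9717, 0.0021, -0.2361], [0.2361, -0.0001, 0.9717], [0.002, -1.0, -0.0005]]
[ 0.0003 -0.0009 -0.0001] yaw 13.65416874740867
```

View pics/si.png

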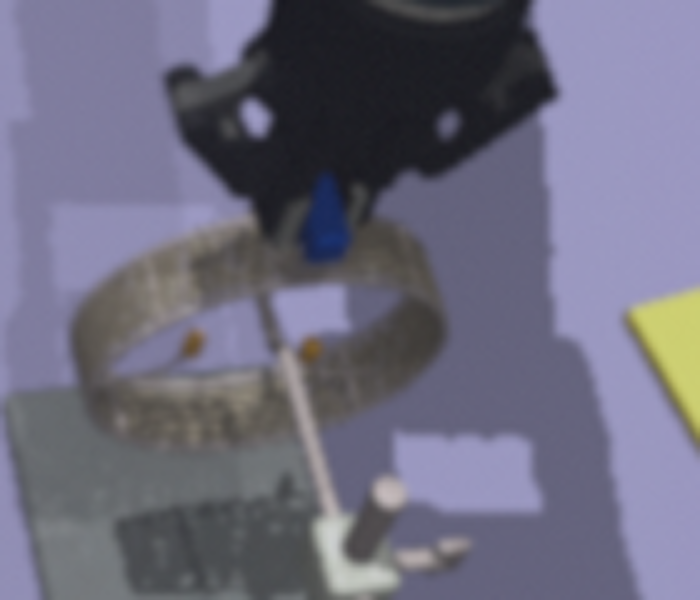

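View pics/ti.png

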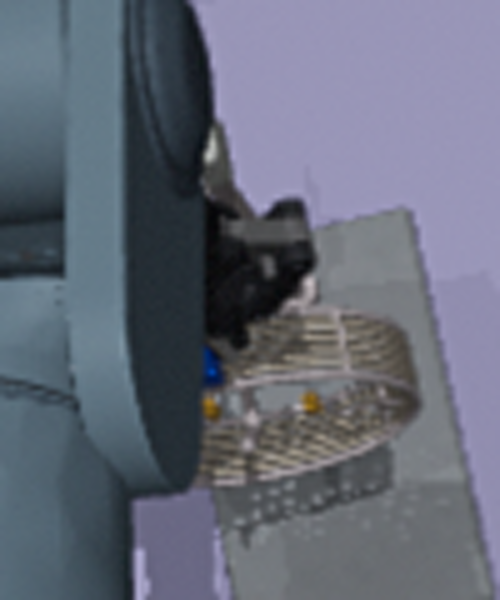

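View pics/wristi.png

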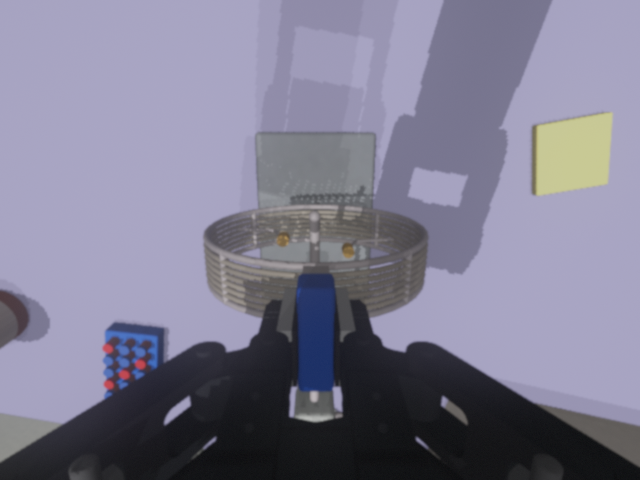

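The column is threaded; the nose tip shows inside the ring at (314,217). A relative check of the position along the hook, from the tip against the grip in one picture:

```bash
python3 - <<'E'
from h import *
I=cv2.cvtColor(cv2.imread("pics/wristi.png"),cv2.COLOR_BGR2RGB);p=imaging.camera_params("wrist");s=status.read_state();M=R.from_quat(s["tool_rot"]).as_matrix()
for uv in((314,215),(314,218),(314,221)): print(uv,((plane(p,uv,.2302)-s["eef_pos"])@M).round(4))
crop(I,270,195,370,290,6,"wi_c")
E
```

```text
(314, 215) [-0.0317  0.0389 -0.0003]
(314, 218) [-0.0301  0.0389 -0.0003]
(314, 221) [-0.0285  0.0389 -0.0003]
```

View pics/wi_c.png

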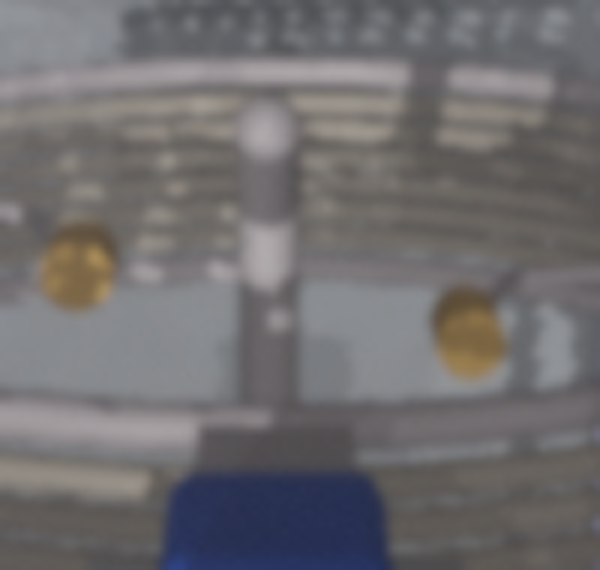

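The tip is at tool x = -0.0307, so the saddle middle is at about 0.000, against the grip centre at +0.0005 to +0.001. Good to within 1 mm. Lowering.

```bash
python3 -m crank '[{"dx":0,"dy":0.006,"dz":0,"turn":0},{"dx":0,"dy":0.014,"dz":0,"turn":0},{"dx":0,"dy":0.022,"dz":0,"turn":0},{"dx":0,"dy":0.029,"dz":0,"turn":0},{"dx":0,"dy":0.032,"dz":0,"turn":0},{"dx":0,"dy":0.032,"dz":0,"turn":0},{"dx":0,"dy":0.032,"dz":0,"turn":0}]'; python3 -m crank '[{"dx":0,"dy":0.001,"dz":0,"turn":0},{"dx":0,"dy":0.002,"dz":0,"turn":0},{"dx":0,"dy":0.002,"dz":0,"turn":0}]';python3 -m crank '[{"dx":0,"dy":0.001,"dz":0,"turn":0},{"dx":0,"dy":0.002,"dz":0,"turn":0},{"dx":0,"dy":0.002,"dz":0,"turn":0}]'
```

```text
clock: 11.0
eef_pos: [0.5542, 0.1683, 0.2374]
tool_rot: [0.702, 0.085, -0.083, -0.702]
ft_force: [0.6, 0.0, -1.9]
width: 0.152
clock: 11.3
eef_pos: [0.5542, 0.1683, 0.2354]
tool_rot: [0.702, 0.085, -0.083, -0.702]
ft_force: [0.3, 0.1, -1.9]
width: 0.154
clock: 11.6
eef_pos: [0.5541, 0.1683, 0.2332]
tool_rot: [0.702, 0.085, -0.083, -0.702]
ft_force: [-0.1, -0.6, -3.2]
width: 0.153
```

```bash
for i in 1 2; do python3 -m crank '[{"dx":0,"dy":0.0005,"dz":0,"turn":0},{"dx":0,"dy":0.001,"dz":0,"turn":0},{"dx":0,"dy":0.001,"dz":0,"turn":0}]' | grep -E "eef|ft_"; done
```

```text
eef_pos: [0.554, 0.1683, 0.232]
ft_force: [-0.2, -0.2, -2.4]
eef_pos: [0.554, 0.1683, 0.2309]
ft_force: [-0.6, -0.1, -2.3]
```

```bash
python3 -m crank '[{"dx":0,"dy":0.0005,"dz":0,"turn":0},{"dx":0,"dy":0.001,"dz":0,"turn":0},{"dx":0,"dy":0.001,"dz":0,"turn":0}]' | grep -E "eef|ft_"
```

```text
eef_pos: [0.5539, 0.1683, 0.2299]
ft_force: [0.3, 0.1, -2.6]
```

```bash
python3 -m crank '[{"dx":0,"dy":0.0005,"dz":0,"turn":0},{"dx":0,"dy":0.001,"dz":0,"turn":0},{"dx":0,"dy":0.001,"dz":0,"turn":0}]' | grep -E "eef|ft_"
```

```text
eef_pos: [0.5539, 0.1683, 0.2287]
ft_force: [-0.0, -0.4, -3.1]
```

```bash
python3 -m crank '[{"dx":0.0003,"dy":0.0005,"dz":0,"turn":0},{"dx":0.0003,"dy":0.001,"dz":0,"turn":0},{"dx":0.0003,"dy":0.001,"dz":0,"turn":0}]' | grep -E "eef|ft_"
```

```text
eef_pos: [0.5542, 0.1683, 0.2279]
ft_force: [-1.4, -0.2, -0.6]
```

```bash
python3 -m crank '[{"dx":0,"dy":0.0005,"dz":0,"turn":0},{"dx":0,"dy":0.0005,"dz":0,"turn":0},{"dx":0,"dy":0.0005,"dz":0,"turn":0}]' | grep -E "eef|ft_"
```

```text
eef_pos: [0.5542, 0.1684, 0.2277]
ft_force: [-1.6, -0.1, 0.4]
```

```bash
python3 -m crank '[{"dx":0,"dy":0.0005,"dz":0,"turn":0},{"dx":0,"dy":0.0005,"dz":0,"turn":0},{"dx":0,"dy":0.0005,"dz":0,"turn":0}]' | grep -E "eef|ft_"
```

```text
eef_pos: [0.5543, 0.1684, 0.2276]
ft_force: [-2.1, 0.3, 2.7]
```

Contact near z = 0.228, with a -x push of about 2 N, so it is slightly toward the rod-side flank. I back up a little and shift about 1 mm toward the nose.

```bash
python3 -m crank '[{"dx":0,"dy":-0.001,"dz":0,"turn":0},{"dx":-0.001,"dy":-0.001,"dz":0,"turn":0},{"dx":-0.001,"dy":-0.001,"dz":0,"turn":0}]' | grep -E "eef|ft_"
```

```text
eef_pos: [0.5531, 0.1681, 0.2279]
ft_force: [-0.6, 0.3, -1.9]
```

```bash
python3 -m crank '[{"dx":0,"dy":0.0007,"dz":0,"turn":0},{"dx":0,"dy":0.0007,"dz":0,"turn":0},{"dx":0,"dy":0.0007,"dz":0,"turn":0}]' | grep -E "eef|ft_"; python3 -c "
from cell import status
s=status.read_state();print(s['eef_pos'],s['ft_force'],s['wrist_torque'])"
```

```text
eef_pos: [0.5532, 0.1681, 0.2274]
ft_force: [-0.4, 1.0, -0.2]
[0.55321101 0.16814732 0.22739625] [-0.43168699  0.99266862 -0.15575739] [-0.03846888  0.06146313  0.0042492 ]
```

```bash
python3 -m crank '[{"dx":0,"dy":0.0005,"dz":0,"turn":0},{"dx":0,"dy":0.0005,"dz":0,"turn":0},{"dx":0,"dy":0.0005,"dz":0,"turn":0}]' | grep -E "eef|ft_"; python3 -c "
from cell import status
s=status.read_state();print(s['eef_pos'],s['ft_force'],s['wrist_torque'])"
```

```text
eef_pos: [0.5533, 0.1682, 0.2273]
ft_force: [-1.2, 0.7, 1.6]
[0.55331206 0.16815359 0.22725461] [-1.21039985  0.73961215  1.62364693] [-0.05226444  0.25618095 -0.00521731]
```

```bash
python3 -m crank '[{"dx":-0.0006,"dy":0.0002,"dz":0,"turn":0},{"dx":-0.0006,"dy":0.0002,"dz":0,"turn":0},{"dx":-0.0006,"dy":0.0002,"dz":0,"turn":0}]' | grep -E "eef|ft_"; python3 -c "
from cell import status
s=status.read_state();print(s['eef_pos'],s['ft_force'],s['wrist_torque'])"
```

```text
eef_pos: [0.5531, 0.1681, 0.2273]
ft_force: [1.0, 0.9, 1.6]
[0.55308976 0.16809716 0.22730624] [0.97876567 0.87910966 1.58631854] [ 0.10289279 -0.15449604  0.0060337 ]
```

Force reversed with hardly any motion and no rise: friction on the flat, so it's seated between the flanks. Now the tug, raising the load in small steps (target ft_z ≈ +8.5 to 9, i.e. about 11 N on the hook).

```bash
python3 -m crank '[{"dx":0.0002,"dy":0.0006,"dz":0,"turn":0},{"dx":0.0002,"dy":0.0006,"dz":0,"turn":0}]' | grep -E "eef|ft_"
```

```text
eef_pos: [0.5533, 0.1682, 0.2271]
ft_force: [-1.7, 0.5, 3.9]
```

```bash
python3 -m crank '[{"dx":0,"dy":0.0006,"dz":0,"turn":0},{"dx":0,"dy":0.0006,"dz":0,"turn":0}]' | grep -E "eef|ft_"
```

```text
eef_pos: [0.5533, 0.1682, 0.227]
ft_force: [-3.3, 0.5, 5.8]
```

```bash
python3 -m crank '[{"dx":-0.0004,"dy":0.0007,"dz":0,"turn":0},{"dx":-0.0004,"dy":0.0007,"dz":0,"turn":0}]' | grep -E "eef|ft_"
```

```text
eef_pos: [0.5532, 0.1681, 0.227]
ft_force: [-1.2, 0.4, 6.0]
```

```bash
python3 -m crank '[{"dx":-0.0002,"dy":0.0007,"dz":0,"turn":0},{"dx":-0.0002,"dy":0.0009,"dz":0,"turn":0},{"dx":-0.0002,"dy":0.0009,"dz":0,"turn":0}]' | grep -E "eef|ft_"; python3 -c "
from cell import status
s=status.read_state();print(s['eef_pos'],s['ft_force'],s['wrist_torque'])"
```

```text
eef_pos: [0.5533, 0.1682, 0.227]
ft_force: [-1.9, -0.2, 6.4]
[0.55328555 0.16815261 0.22702607] [-1.89731865 -0.19319164  6.40155312] [-0.02575695  0.41534868  0.03671363]
```

```bash
python3 -m crank '[{"dx":-0.0003,"dy":0.001,"dz":0,"turn":0},{"dx":-0.0004,"dy":0.0012,"dz":0,"turn":0},{"dx":-0.0004,"dy":0.0012,"dz":0,"turn":0}]' | grep -E "eef|ft_"; python3 -c "
from cell import status
s=status.read_state();print(s['eef_pos'],s['ft_force'],s['wrist_torque'])"
```

```text
eef_pos: [0.5533, 0.1682, 0.227]
ft_force: [-2.2, -0.5, 7.4]
[0.5532914  0.16815101 0.22699756] [-2.19217487 -0.5349052   7.37433927] [-0.00124061  0.41561156  0.02403749]
```

```bash
python3 -m crank '[{"dx":-0.0004,"dy":0.0013,"dz":0,"turn":0},{"dx":-0.0004,"dy":0.0014,"dz":0,"turn":0},{"dx":-0.0004,"dy":0.0014,"dz":0,"turn":0},{"dx":-0.0004,"dy":0.0014,"dz":0,"turn":0}]' | grep -E "eef|ft_"; python3 -c "
from cell import status
s=status.read_state();print(s['eef_pos'],s['ft_force'],s['wrist_torque'])"
```

```text
eef_pos: [0.5533, 0.1682, 0.2269]
ft_force: [-2.6, -0.2, 7.1]
[0.55328977 0.16815444 0.22692941] [-2.57693468 -0.17044055  7.06898161] [-0.0327224   0.54686059 -0.0214625 ]
```

```bash
python3 -m crank '[{"dx":-0.0005,"dy":0.0015,"dz":0,"turn":0},{"dx":-0.0006,"dy":0.0017,"dz":0,"turn":0},{"dx":-0.0006,"dy":0.0017,"dz":0,"turn":0},{"dx":-0.0006,"dy":0.0017,"dz":0,"turn":0},{"dx":-0.0006,"dy":0.0017,"dz":0,"turn":0},{"dx":-0.0006,"dy":0.0017,"dz":0,"turn":0}]' | grep -E "eef|ft_"; python3 -c "
from cell import status
s=status.read_state();print(s['eef_pos'],s['ft_force'],s['wrist_torque'])"
```

```text
eef_pos: [0.5533, 0.1682, 0.2269]
ft_force: [-2.4, 0.2, 7.3]
[0.55325471 0.16815859 0.22688212] [-2.44299325  0.24270791  7.30418739] [ 0.01504633  0.52049711 -0.0213186 ]
```

```bash
python3 -m crank '[{"dx":-0.0006,"dy":0.002,"dz":0,"turn":0},{"dx":-0.0006,"dy":0.0022,"dz":0,"turn":0},{"dx":-0.0006,"dy":0.0022,"dz":0,"turn":0},{"dx":-0.0006,"dy":0.0022,"dz":0,"turn":0},{"dx":-0.0006,"dy":0.0022,"dz":0,"turn":0},{"dx":-0.0006,"dy":0.0022,"dz":0,"turn":0}]' | grep -E "eef|ft_"; python3 -c "
from cell import status
s=status.read_state();print(s['eef_pos'],s['ft_force'],s['wrist_torque'])"
```

```text
eef_pos: [0.5533, 0.1682, 0.2268]
ft_force: [-4.1, -0.5, 10.7]
[0.55330286 0.16815525 0.22680817] [-4.05720237 -0.45296726 10.70112554] [-0.02263223  0.70636514 -0.00328592]
```

```bash
python3 -m crank '[{"dx":-0.0006,"dy":0.0018,"dz":0,"turn":0},{"dx":-0.0006,"dy":0.0018,"dz":0,"turn":0},{"dx":-0.0006,"dy":0.0018,"dz":0,"turn":0},{"dx":-0.0006,"dy":0.0018,"dz":0,"turn":0},{"dx":-0.0006,"dy":0.0018,"dz":0,"turn":0},{"dx":-0.0006,"dy":0.0018,"dz":0,"turn":0},{"dx":-0.0006,"dy":0.0018,"dz":0,"turn":0},{"dx":-0.0006,"dy":0.0018,"dz":0,"turn":0},{"dx":-0.0006,"dy":0.0018,"dz":0,"turn":0},{"dx":-0.0006,"dy":0.0018,"dz":0,"turn":0}]' | grep -E "eef|ft_|clock"; python3 - <<'E'
from h import *
for n in("scene","wrist"):
    s=status.read_state();print(s['eef_pos'],s['ft_force'],s['wrist_torque']);I=imaging.read_camera(n);cv2.imwrite(f"pics/{n}t.png",cv2.cvtColor(I,cv2.COLOR_RGB2BGR))
    if n=="scene": crop(I,380,220,520,340,5,"st")
    else: crop(I,200,180,440,400,3,"wt")
E
```

```text
clock: 18.7
eef_pos: [0.5533, 0.1682, 0.2269]
ft_force: [-2.9, 0.5, 9.2]
[0.55326394 0.1681624  0.22686081] [-2.86210513  0.47331154  9.24288318] [0.0281193  0.6656819  0.01158176]
[0.55327755 0.16813632 0.22686579] [-4.77944189 -0.20936427  9.10240684] [ 0.03088941  0.61880729 -0.05234356]
```

View pics/wt.png

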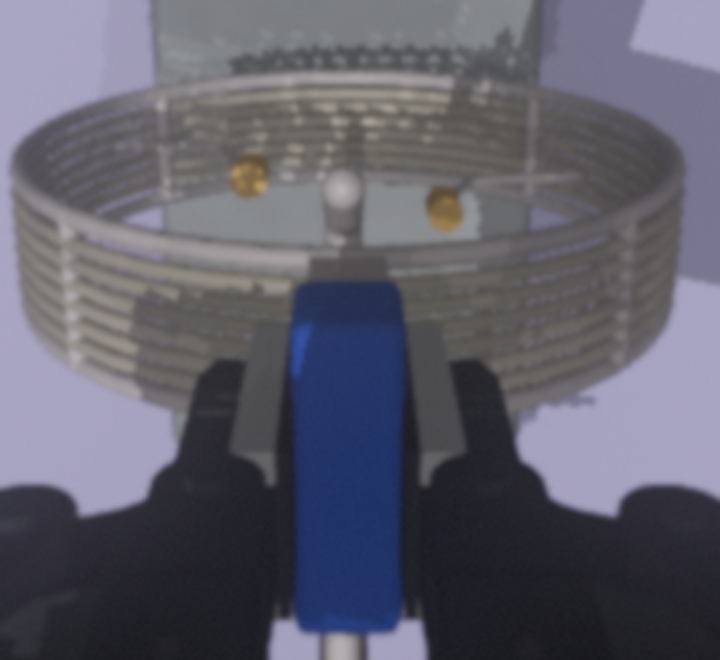

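View pics/st.png

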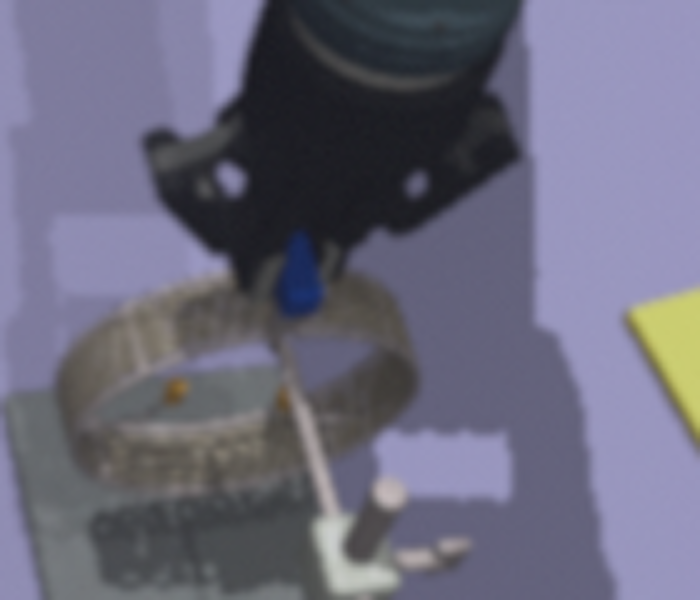

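```bash
python3 - <<'E'
from h import *
p=imaging.camera_params("wrist");s=status.read_state();M=R.from_quat(s["tool_rot"]).as_matrix()
for v in (241.5,243.3,245): print(v,[((plane(p,(314.3,v),z)-s["eef_pos"])@M).round(4)[0] for z in(.229,.2302,.2315)])
I=cv2.cvtColor(cv2.imread("pics/wristt.png"),cv2.COLOR_BGR2RGB)
z=s["eef_pos"][2]+.0265
for r in (180+322/3,180+630/3): print("grip end",((plane(p,(315,r),z)-s["eef_pos"])@M).round(4))
print(M.round(4).tolist())
E
```

```text
241.5 [np.float64(-0.0304), np.float64(-0.0307), np.float64(-0.0311)]
243.3 [np.float64(-0.0296), np.float64(-0.03), np.float64(-0.0304)]
245 [np.float64(-0.0289), np.float64(-0.0292), np.float64(-0.0297)]
grip end [-0.0212 -0.0268  0.0003]
grip end [ 0.0219 -0.0262  0.0003]
[[0.9715, 0.0133, -0.2367], [0.2367, 0.0013, 0.9716], [0.0133, -0.9999, -0.0019]]
```

The tug held about 11 N for over a second. Tip and grip put the column within about 0.6 mm of the saddle's middle. I relieve the load before opening.

```bash
python3 -m crank '[{"dx":-0.0003,"dy":0.0005,"dz":0,"turn":0},{"dx":-0.0003,"dy":0,"dz":0,"turn":0},{"dx":-0.0003,"dy":-0.0003,"dz":0,"turn":0},{"dx":-0.0003,"dy":-0.0003,"dz":0,"turn":0},{"dx":-0.0003,"dy":-0.0003,"dz":0,"turn":0}]' | grep -E "eef|ft_|clock"; python3 -c "
from h import *
s=status.read_state();print(s['eef_pos'],s['ft_force'],s['wrist_torque'],R.from_quat(s['tool_rot']).as_matrix()[2])"
```

```text
clock: 19.3
eef_pos: [0.5531, 0.1681, 0.2271]
ft_force: [-0.4, -0.7, 3.7]
[0.55305499 0.16811823 0.22714494] [-0.35031351 -0.71256084  3.68409693] [ 0.02165667  0.13341024 -0.01675843] [ 0.01345901 -0.99990771 -0.00184983]
```

```bash
python3 -m crank '[{"dx":0,"dy":-0.0004,"dz":0,"turn":0},{"dx":0,"dy":-0.0004,"dz":0,"turn":0},{"dx":0,"dy":-0.0004,"dz":0,"turn":0}]' | grep -E "eef|ft_|clock"; python3 -c "
from h import *
s=status.read_state();print(s['eef_pos'],s['ft_force'],s['wrist_torque'],R.from_quat(s['tool_rot']).as_matrix()[2])"
```

```text
clock: 19.6
eef_pos: [0.553, 0.1681, 0.2273]
ft_force: [-0.3, 0.6, 0.8]
[0.55301496 0.16808147 0.22729576] [-0.32755133  0.60621819  0.7847769 ] [0.12709328 0.05929672 0.01327255] [ 0.01328453 -0.99991021 -0.0017603 ]
```

```bash
python3 -m crank '[{"dx":0,"dy":0,"dz":0,"turn":0},{"dx":0,"dy":0,"dz":0,"turn":0},{"dx":0,"dy":0,"dz":0,"turn":0},{"dx":0,"dy":0,"dz":0,"turn":0},{"dx":0,"dy":0,"dz":0,"turn":0},{"dx":0,"dy":0,"dz":0,"turn":0}]' 0.2; python3 - <<'E'
from h import *
s=status.read_state();print(s['eef_pos'],s['ft_force'],s['wrist_torque']);I=imaging.read_camera("wrist");cv2.imwrite(f"pics/wr.png",cv2.cvtColor(I,cv2.COLOR_RGB2BGR))
E
```

```text
clock: 20.2
eef_pos: [0.553, 0.1681, 0.2273]
tool_rot: [0.702, 0.089, -0.08, -0.702]
ft_force: [-0.1, 0.3, -0.2]
width: 0.402
[0.55299449 0.16806647 0.22725387] [-0.12491962  0.33977803 -0.2240194 ] [-0.02381534  0.00032473 -0.01382999]
```

View pics/wr.png

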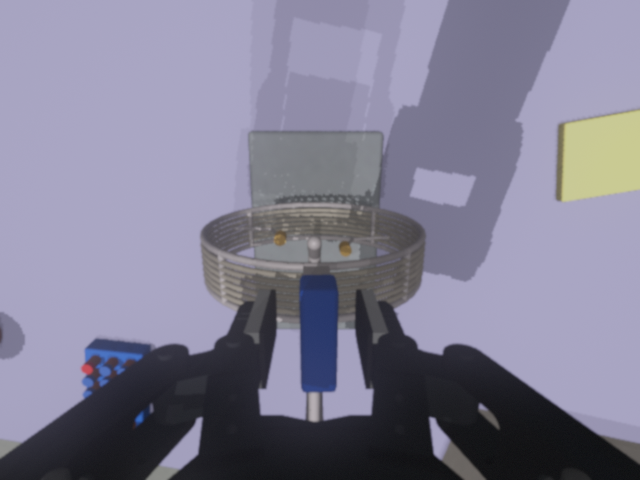

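Released: the fingers stand clear on both sides of the grip (318,333), the column still hangs, and the wrist force is about 0. I retreat straight up.

```bash
python3 -m crank '[{"dx":0,"dy":-0.005,"dz":0.001,"turn":0},{"dx":0,"dy":-0.015,"dz":0.001,"turn":0},{"dx":0,"dy":-0.03,"dz":0.001,"turn":0},{"dx":0,"dy":-0.045,"dz":0.001,"turn":0},{"dx":0,"dy":-0.065,"dz":0.001,"turn":0},{"dx":0,"dy":-0.09,"dz":0.001,"turn":0},{"dx":0,"dy":-0.12,"dz":0.001,"turn":0},{"dx":0,"dy":-0.13,"dz":0.001,"turn":0},{"dx":0,"dy":-0.13,"dz":0.001,"turn":0}]'; python3 - <<'E'
from h import *
I=imaging.read_camera("wrist");cv2.imwrite(f"pics/wu.png",cv2.cvtColor(I,cv2.COLOR_RGB2BGR))
I=imaging.read_camera("scene");cv2.imwrite("pics/su.png",cv2.cvtColor(I,cv2.COLOR_RGB2BGR));crop(I,380,220,520,340,5,"suc")
E
```

```text
clock: 21.15
eef_pos: [0.5519, 0.169, 0.3602]
tool_rot: [0.702, 0.091, -0.078, -0.702]
ft_force: [0.1, 0.4, -0.1]
width: 0.401
```

View pics/wu.png

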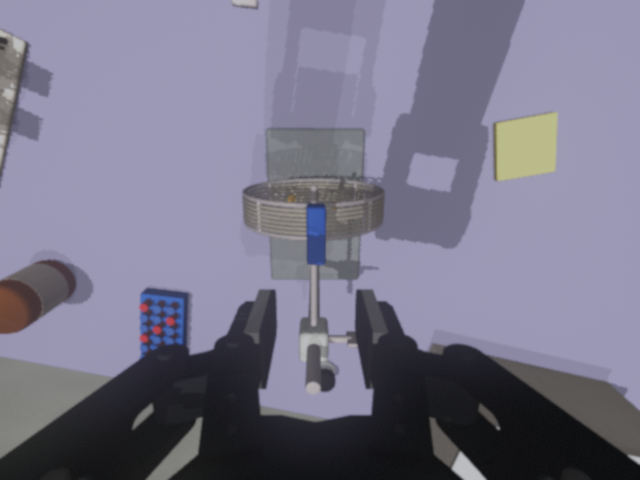

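View pics/suc.png

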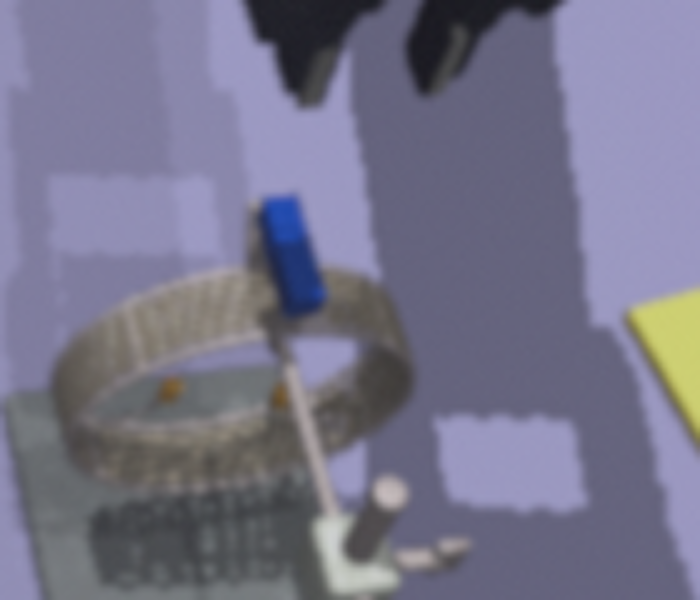

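It hangs in the hook. I let any swing decay, then compare pictures over time and measure the grip.

```bash
python3 -m crank '[{"dx":0,"dy":-0.02,"dz":0,"turn":0},{"dx":0,"dy":-0.02,"dz":0,"turn":0},{"dx":0,"dy":-0.02,"dz":0,"turn":0},{"dx":0,"dy":-0.02,"dz":0,"turn":0},{"dx":0,"dy":-0.02,"dz":0,"turn":0},{"dx":0,"dy":-0.02,"dz":0,"turn":0},{"dx":0,"dy":-0.02,"dz":0,"turn":0},{"dx":0,"dy":-0.02,"dz":0,"turn":0},{"dx":0,"dy":-0.02,"dz":0,"turn":0},{"dx":0,"dy":-0.02,"dz":0,"turn":0}]'; python3 - <<'E'
from h import *
ps=imaging.camera_params("scene")
th=np.radians(13.7);ex=np.array([np.cos(th),np.sin(th),0]);ey=np.array([-np.sin(th),np.cos(th),0]);o=np.array([.6613,.1947,0])
old=None
for k in range(8):
    S=imaging.read_camera("scene");pw=imaging.camera_params("wrist");W=imaging.read_camera("wrist")
    bs=[b for b in blobs(S,(105,130,40),(125,255,255),60) if 400<b[1][0]<470 and 230<b[1][1]<300]
    bw=[b for b in blobs(W,(105,110,40),(125,255,255),200) if 250<b[1][0]<380]
    a,b=bs[0],bw[0];X,e=tri((ps,a[1]),(pw,b[1]));r=X-o
    print(a[0],a[1].round(2),b[0],b[1].round(2),X.round(4),"stand",(r@ex).round(4),(r@ey).round(4),np.round(e[0],4),"" if old is None else int(cv2.absdiff(S,old)[220:340,380:480].max()));old=S
crop(W,210,140,420,290,3.8,"wv")
box=cv2.boxPoints(b[2]);P=np.array([plane(pw,x,.255) for x in box]);print(P[:,:2].round(4).tolist())
for c,lo,hi in(("green",(50,150,40),(75,255,255)),("yel",(22,180,90),(32,255,255))): print(c,[q[1].round(1) for q in blobs(S,lo,hi,60)])
E
```

```text
clock: 22.25
eef_pos: [0.5505, 0.1688, 0.3763]
tool_rot: [0.702, 0.089, -0.08, -0.702]
ft_force: [-0.4, 0.6, -0.2]
width: 0.405
169 [437.84 270.47] 932 [315.56 230.11] [0.5537 0.1698 0.246 ] stand -0.1104 0.0013 0.0 
171 [437.79 270.45] 929 [315.58 230.17] [0.5537 0.1698 0.246 ] stand -0.1104 0.0013 0.0001 11
170 [437.81 270.46] 934 [315.55 230.13] [0.5537 0.1698 0.246 ] stand -0.1105 0.0013 0.0 3
172 [437.8  270.55] 932 [315.56 230.17] [0.5538 0.1698 0.2458] stand -0.1104 0.0013 0.0 8
170 [437.82 270.49] 929 [315.55 230.19] [0.5537 0.1698 0.246 ] stand -0.1104 0.0013 0.0 4
173 [437.77 270.51] 930 [315.55 230.18] [0.5537 0.1698 0.2459] stand -0.1104 0.0013 0.0001 5
172 [437.8  270.52] 930 [315.55 230.12] [0.5537 0.1698 0.2458] stand -0.1104 0.0013 0.0 4
173 [437.77 270.51] 930 [315.55 230.2 ] [0.5537 0.1698 0.2459] stand -0.1104 0.0013 0.0001 4
[[0.5324, 0.1581], [0.5294, 0.1703], [0.5714, 0.1809], [0.5745, 0.1681]]
green [array([193.8, 262.7])]
yel [array([206.6, 238.9])]
```

View pics/wv.png

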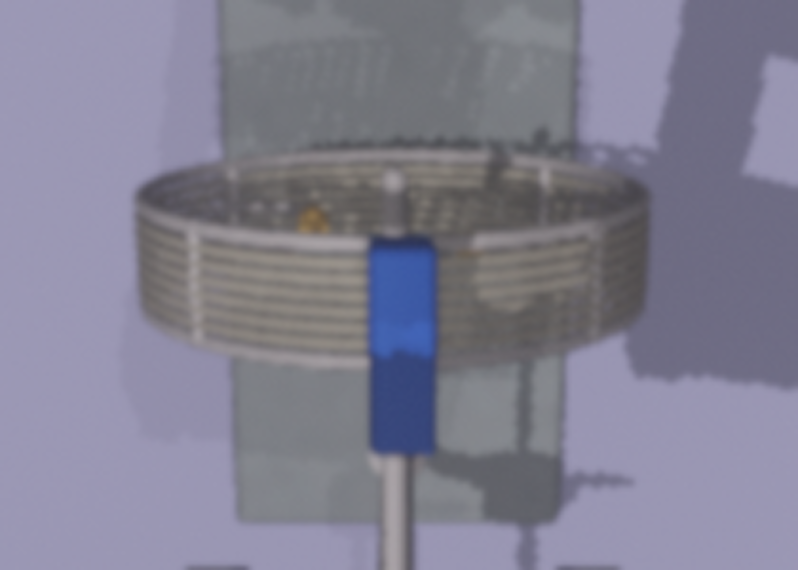

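```bash
python3 -c "
from cell import status,job
s=status.read_state();print(s['clock'],abs(s['qd']).max(),s['ft_force']);print(job.hand_in())"
```

```text
23.05 0.0023548569638995225 [ 0.0573673  -0.42593195 -1.18258822]
the job is handed in; nothing more can be done
None
```

The blue-grip steel column is hanging in the hook's saddle, released and still, and the job was handed in at 23 s. No verdict was reported.

- **Lift and hang:** I gripped it across the blue grip, lifted it clear of the rack and threaded it over the hook's nose. I lowered it until the hook took its weight. First contact was slightly toward the rod-side flank, so I shifted about 1 mm toward the nose.
- **Tug:** The wrist force put the load on the hook at about 11 N for more than a second. On the way there it peaked once at about 13.5 N, still under the 18 N limit. One reading needs a caveat: a sideways push of 3 to 4 N built up along the hook, and the tool tilted about 0.013 rad. I eased both off before opening the fingers.
- **Position:** The blue grip measured x = -0.1104 m in the stand's frame, against -0.110 wanted, and 1.3 mm to the side. That suggests a lean of about 0.035 rad, against the 0.12 limit. In eight frames over 0.8 s it moved less than 0.1 pixel.
- **Height:** The grip's measured height, 0.246 m, matches the saddle height I expected for a seated column.
- **Other columns:** The green and yellow grips are at the same pixels as at the start, within 0.1 pixel.
- **Clear of contact:** The gripper is well above the column and touching nothing. The last wrist force reading was -1.2 N in z, a little larger than the usual noise of about 0.5 to 1 N.

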